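Load the gang-drilling fixture

TASK

Get the drilling fixture ready: first lift the leftover block off its bed into the slatted crate, then use the bench brush, not the fingers, to sweep every scrap off the bed into the chip tray along its front edge, and set the brush down on the bench again, clear of the fixture and crate. Then stack all the loose plywood blanks flat on the bed in one square pile, snug against the three pins, and lay the metal drilling template, right way up, squarely on top of the pile against the same pins. Leave the other things on the bench alone.

Things in the scene. Friction and masses are not known exactly. Their poses are not given: they have to be found in the camera images.
- fixture: drilling fixture fixed to the bench: a plywood bed board with an aluminium chip tray along its front edge. Origin: on the bench under the bed; z up. In its frame the bed's flat top is at z = 36 mm and spans x -80 to 85, y -110 to 110 mm. Three steel locating pins, 10 mm across, stand 64 mm up from the bed: two along the back at (60, -36) and (60, 60) mm, an end pin at (42, 72) mm
- seat (a point): point on the bed's top, with the fixture's axes, at (30, 12, 36) mm of the fixture: the middle of the footprint of a blank or template that touches all three pins (long side along y and against the two back pins, one short end against the end pin)
- tray (a point): middle of the chip tray's floor, at (-126, 0, 3) mm of the fixture. The open-topped tray spans x -175 to -80, y -110 to 110 mm of the fixture; outer walls 3 mm thick, 42 mm tall; its inner wall is the bed's front edge (x = -80), so what is pushed off the bed towards -x drops 33 mm into it
- block: leftover block of wood that lies on the bed, 42 (x) x 56 (y) x 32 mm tall; origin at the centre of its underside
- crate: low slatted wooden scrap crate, open on top, fixed on the bench, outside 190 (x) x 200 (y) x 65 mm tall, walls and floor 7 mm; origin at the centre of its underside
- template: flat aluminium drilling template with six small dark holes, 50 (x) x 110 (y) x 10 mm thick, the same outline as a blank; origin at the centre of its underside, z up; the same when turned half round; lies flat on the bench
- brush: bench brush standing on its bristles, stiff bristle bank 120 (along x) x 30 x 36 mm tall under a wooden back 128 x 36 x 20 mm (its top 56 mm above the bristle ends), handle 22 mm thick in line with it towards -x, out to 151 mm from the origin and rising to 83 mm at its end; origin at the middle of the bristle ends, z up; 120 g
- brush_grip (a point): grip point on the brush's back at (-10, 0, 48) mm of the brush, near its centre of mass; gripped across the 36 mm width
- blank1: plywood blank lying flat on the bench, 50 (x) x 110 (y) x 10 mm thick, 40 g; origin at the centre of its underside; the same when turned half round (three to five of the five blanks are present)
- blank2: plywood blank lying flat on the bench, 50 (x) x 110 (y) x 10 mm thick, 40 g; origin at the centre of its underside; the same when turned half round (three to five of the five blanks are present)
- blank3: plywood blank lying flat on the bench, 50 (x) x 110 (y) x 10 mm thick, 40 g; origin at the centre of its underside; the same when turned half round (three to five of the five blanks are present)
- blank4: plywood blank lying flat on the bench, 50 (x) x 110 (y) x 10 mm thick, 40 g; origin at the centre of its underside; the same when turned half round (three to five of the five blanks are present)
- blank5: plywood blank lying flat on the bench, 50 (x) x 110 (y) x 10 mm thick, 40 g; origin at the centre of its underside; the same when turned half round (three to five of the five blanks are present)
- scrap1: sawn-off scrap of wood on the bed, 18 x 16 x 14 mm tall, 10 g; origin at the centre of its underside as it first lies (two to four of the four scraps are present)
- scrap2: sawn-off scrap of wood on the bed, 18 x 16 x 14 mm tall, 10 g; origin at the centre of its underside as it first lies (two to four of the four scraps are present)
- scrap3: sawn-off scrap of wood on the bed, 18 x 16 x 14 mm tall, 10 g; origin at the centre of its underside as it first lies (two to four of the four scraps are present)
- scrap4: sawn-off scrap of wood on the bed, 18 x 16 x 14 mm tall, 10 g; origin at the centre of its underside as it first lies (two to four of the four scraps are present)
- glue: white glue bottle, 54 mm across, 130 mm tall; a bystander, to be left alone; origin at the centre of its underside
- tape: tape measure, 70 x 30 mm, 62 mm tall; a bystander, to be left alone; origin at the centre of its underside
- pencil: flat carpenter's pencil, 165 x 14 x 8 mm; a bystander, to be left alone; origin at the centre of its underside
- square: carpenter's try square lying flat, about 115 x 160 mm, 16 mm thick; a bystander, to be left alone; origin at the centre of its underside
- tin: small open steel cup, 72 mm across, 55 mm tall; a bystander, to be left alone; origin at the centre of its underside

How it is judged (in metres and radians):
On the way, in this order (a step that is already met when the one before it is completed fails the run):
1. the leftover block lies in the crate (x of block in the frame of crate between -0.095 and 0.095 m and y of block in the frame of crate between -0.1 and 0.1 m and height (world z) of block below 0.06 m), for 0.2 s.
2. every scrap lies in the chip tray (x of scrap1 in the frame of fixture between -0.176 and -0.08 m and y of scrap1 in the frame of fixture between -0.11 and 0.11 m and height (world z) of each of scrap1, scrap2, scrap3, scrap4 below 0.045 m and x of scrap2 in the frame of fixture between -0.176 and -0.08 m and y of scrap2 in the frame of fixture between -0.11 and 0.11 m and x of scrap3 in the frame of fixture between -0.176 and -0.08 m and y of scrap3 in the frame of fixture between -0.11 and 0.11 m and x of scrap4 in the frame of fixture between -0.176 and -0.08 m and y of scrap4 in the frame of fixture between -0.11 and 0.11 m), for 0.2 s.
3. all blanks are piled flat on the bed against the pins (x of blank1 in the frame of seat between -0.004 and 0.004 m and y of blank1 in the frame of seat between -0.004 and 0.004 m and angle between the y axis of each of blank1, blank2, blank3, blank4, blank5 and the y axis of seat, either way round below 0.06 rad and angle between the z axis of each of blank1, blank2, blank3, blank4, blank5 and the z axis of seat, either way round below 0.05 rad and x of blank2 in the frame of seat between -0.004 and 0.004 m and y of blank2 in the frame of seat between -0.004 and 0.004 m and x of blank3 in the frame of seat between -0.004 and 0.004 m and y of blank3 in the frame of seat between -0.004 and 0.004 m and x of blank4 in the frame of seat between -0.004 and 0.004 m and y of blank4 in the frame of seat between -0.004 and 0.004 m and x of blank5 in the frame of seat between -0.004 and 0.004 m and y of blank5 in the frame of seat between -0.004 and 0.004 m), for 0.2 s.
At the end, for the whole second after the job is handed in: Block in the crate, scraps in the chip tray, brush down on the bench touching neither fixture nor crate; blanks flat in one pile, template right way up on top, each within 4 mm in x and y of touching the pins and 0.06 rad of square; bystanders within 40 mm of their place; all at rest (all of step 1 and all of step 2 and all of step 3 and height (world z) of brush below 0.04 m and contact force between brush and fixture below 0.05 N and contact force between brush and crate below 0.05 N and x of template in the frame of seat between -0.004 and 0.004 m and y of template in the frame of seat between -0.004 and 0.004 m and angle between the y axis of template and the y axis of seat, either way round below 0.06 rad and angle between the z axis of template and the z axis of seat, either way round below 0.05 rad and angle between template's own z axis and vertical below 0.06 rad and z of each of blank1, blank2, blank3, blank4, blank5 in the frame of template below -0.004 m and linear speed of each of blank1, blank2, blank3, blank4, blank5, template, block, brush below 0.03 m/s).
It fails at once if the fingers touch a scrap (contact force between the fingers and scrap1 above 0.5 N or contact force between the fingers and scrap2 above 0.5 N or contact force between the fingers and scrap3 above 0.5 N or contact force between the fingers and scrap4 above 0.5 N).
It fails at once if a bystander is moved by more than 40 mm (distance of any of glue, tape, pencil, square, tin from where it was at the start of the episode above 0.04 m).
Of blank1, blank2, blank3, blank4, blank5 only 3 to 5 are there at a start; the rules pass over those that are not, and their reading is None.
Of scrap1, scrap2, scrap3, scrap4 only 2 to 4 are there at a start; the rules pass over those that are not, and their reading is None.
At some moment in a run one of template, block, brush may be knocked a few centimetres aside while the robot is not near it.
Once in a run the grip may slacken for a moment while it holds something.
It also fails if it takes over 210 s, if anything falls off the work surface, if the arm or the gripper's body presses on something with over 40 N, if the wrist force passes 120 N, or if a joint passes its speed limit or range.

ROBOT

A 6-joint arm with a two-finger parallel gripper is mounted at the origin on the work surface. World frame = base frame: x ahead of the robot, y to its left, z up, the work surface at z = 0. Lengths are in m, angles in degrees, forces in N, time in s.
With the tool pointing down it reaches from about 0.35 to 0.875 m from the base axis. Payload 4.2 kg.
Tool frame: the origin (TCP) lies at the very end of the fingers, on their centre line; the grasp point (between the pads) lies 19 mm behind it; z points along the fingers, y is the line along which they close (so a half turn about z gives the same grasp; the last joint's range is limited). The gripper opens to 87 mm and grips with 3 to 60 N. Pads are 19 mm wide; open, the fingers measure 117 mm over their backs; the gripper's body (75 mm by 190 mm) begins 51 mm behind the grasp point.
Start: joints at [-57.72, 22.042, 0.453, 0, -68.411, -14.817], TCP at [0.188, -0.596, 0.223] pointing down, gripper open.
Joint ranges: [-179.83, 179.83], [-69.29, 118.12], [-61.27, 80.66], [-181.25, 117.63], [-171.15, -9.14], [-177.46, 177.46]. Speed limits (degrees/s): [159.86, 159.86, 180, 180, 180, 180].

INTERFACE

Orientations are given as a 3x3 rotation matrix whose columns are the frame's x, y, z axes.
In Python, from station import r gives the robot as it stands.
- The arm moves only by the tool jog_arm, never from a script. Its argument "plan" is text: rows parted by semicolons, each of 7 numbers parted by spaces: the shift along the tool's x, y, z normalised to -1 to 1, where 1 is 0.025 m, then the turn, a rotation vector about the tool's x, y, z normalised to -1 to 1, where 1 is 8 degrees, then the closure, from -1 (fully open) to 1 (shut). A call has exactly 10 rows; each row shifts and turns the commanded pose from where the row before left it, along the tool's axes as they then stand; what a row does not reach is not made up. A row lasts 1/10 s, in which the tool goes at most 50 mm and 8.59 degrees, less where a joint would pass 70% of its speed; a pose out of reach is approached as far as the arm can. A call with a number of a shift or a turn outside -1 to 1 is refused whole. A call with a gripper value outside its range is refused whole. The fingers move at their own pace and stop on an object; the grip force is fixed at half the most. Time passes only in rows, so rows that do not move let the fingers close, or fill a call up. It gives the time, the measured TCP pose, the force, the opening and the grip force at its end, in the units of the state.
- r.sense(): the state, without advancing time (a new reading comes with each control period).
- r.capture(name): name is "scene" or "top"; returns (picture, depth): 420x560x3 uint8, red, green, blue; 420x560 float32, m along the optical axis (not along the pixel's ray), 0 where there is no reading.
- r.get_calibration(name): a dict with "mtx" (3x3 intrinsics, pixels), "extrinsics" (4x4, takes a point from camera to world coordinates). Camera axes: x right, y up, looking along -z (the intrinsics and any distortion apply to the point x, -y, -z); pixel columns grow to the right and rows downward; lengths in m; the calibration is good to about 2 mm. A picture is of the moment at which its call begins. get_calibration takes no time and is no camera call.
- r.finish_job(): hands the job in; it is judged then, once.
The state is a dict: "time_s": time; "joints": joint angles; "joint_velocities": joint speeds; "effort": joint torques, N m; "tcp_pos": TCP position; "ee_rot": TCP orientation; "wrist_force": force on the tool from outside, world axes, zero at the start; "moment": the same for the moment, N m; "gripper_width": opening from 0.0 (shut) to 1.0 (fully open); "gripper_force": force on a finger pad.
Only numpy, scipy, OpenCV 4.12 (cv2) and the standard library are available. Lean on these libraries where they do the work, as an engineer would, in place of code of your own. Each camera call takes 0.05 s, during which the arm holds its last target. There are 200 camera calls.

## Working session

There is one attempt and no reset: what is moved stays moved. The work goes in short steps, Python scripts to look and compute and a tool call to move; the robot and the scene stay as the last step left them, time stands still between calls to the robot, and variables do not carry over. Pictures are saved under pics/ and viewed, at most 14 in all, crops included, and the job is handed in when it is done.

Besides the shell and the picture viewer there is one more tool, called after "Request:" as name(argument=value, ...) on one line, values as JSON. jog_arm: Moves the arm, as the interface text tells. Scaled input: -1 to 1 covers 0.025 m each way for a shift and 8 degrees each way for a turn. Its arguments: {"type":"object","properties":{"plan":{"type":"string"}},"required":["plan"]}

```bash
ls; mkdir -p pics; cat > h.py <<'E'
import numpy as np, cv2
from station import r
def cap(name,fn=None):
    im,d=r.capture(name); c=r.get_calibration(name)
    if fn: cv2.imwrite('pics/'+fn,cv2.resize(im[:,:,::-1],(784,588)))
    return im,d,c
def cloud(d,c):
    h,w=d.shape; u,v=np.meshgrid(np.arange(w),np.arange(h)); K=c['mtx']
    P=np.stack([(u-K[0,2])/K[0,0]*d,-(v-K[1,2])/K[1,1]*d,-d,np.ones_like(d)],-1)
    return (P@np.array(c['extrinsics']).T)[...,:3]
E
python3 - <<'E'
from h import *
for n in('top','scene'):
    im,d,c=cap(n,n+'0.png'); np.savez(n+'0.npz',im=im,P=cloud(d,c),d=d)
    print(n,c)
s=r.sense(); print(s)
E
```

```text
pics
top {'mtx': array([[415.15212323,   0.        , 276.03715641],
       [  0.        , 415.15212323, 207.36000522],
       [  0.        ,   0.        ,   1.        ]]), 'extrinsics': array([[-0.00676353,  0.98147945, -0.19144804,  0.36441689],
       [-0.99987046, -0.00384147,  0.01562998,  0.05690049],
       [ 0.01460507,  0.19152895,  0.98137829,  1.12352148],
       [ 0.        ,  0.        ,  0.        ,  1.        ]])}
scene {'mtx': array([[400.17260647,   0.        , 278.63917977],
       [  0.        , 400.17260647, 205.22764185],
       [  0.        ,   0.        ,   1.        ]]), 'extrinsics': array([[ 6.71689180e-01, -4.25753778e-01,  6.06273343e-01,
         1.25193616e+00],
       [ 7.40832477e-01,  3.84976294e-01, -5.50418472e-01,
        -5.60597918e-01],
       [ 9.41879293e-04,  8.18857115e-01,  5.73996636e-01,
         6.97150625e-01],
       [ 0.00000000e+00,  0.00000000e+00,  0.00000000e+00,
         1.00000000e+00]])}
{'time_s': 0.1, 'joints': array([-5.77191876e+01,  2.20859083e+01,  3.85537062e-01, -2.43767607e-02,
       -6.84114625e+01, -1.48159870e+01]), 'joint_velocities': array([ 0.00193845, -0.05019328,  0.18308564,  0.0324166 , -0.03415621,
        0.05514514]), 'effort': array([-3.06790180e-04, -3.91689670e+01,  1.87935591e+01,  4.23191249e+00,
        1.34795706e-02, -6.67993686e-05]), 'tcp_pos': array([ 0.18741023, -0.59565869,  0.221562  ]), 'ee_rot': array([[-9.53948422e-01, -2.99969844e-01, -7.07950706e-04],
       [-2.99970657e-01,  9.53946613e-01,  1.86144303e-03],
       [ 1.16970403e-04,  1.98808508e-03, -9.99998017e-01]]), 'wrist_force': array([0.5706987 , 0.10214537, 0.67776552]), 'moment': array([-0.00476587,  0.04766972, -0.03205262]), 'gripper_force': 0.0, 'gripper_width': 1.0026115384179075}
```

View pics/top0.png

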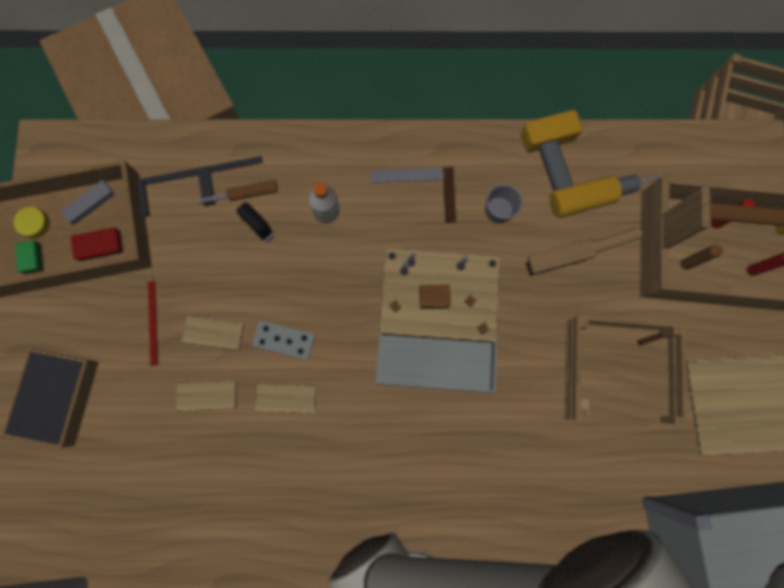

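View pics/scene0.png

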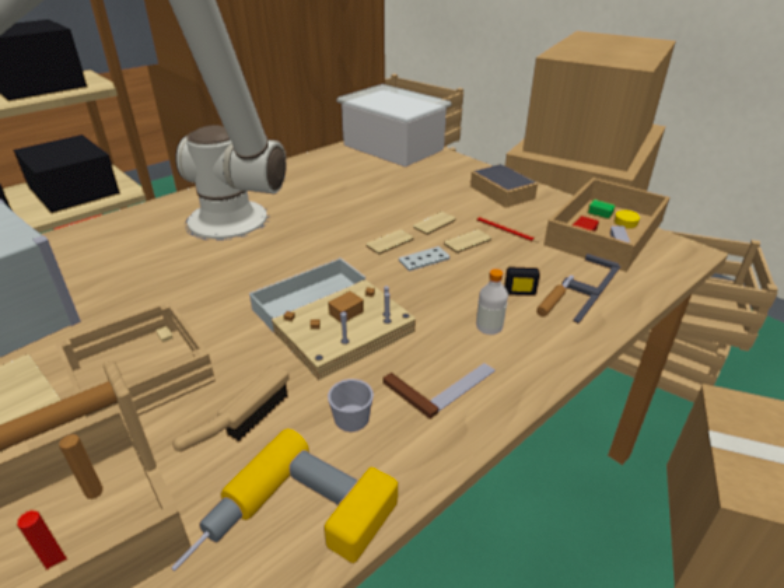

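The top view shows three blanks at (212,332), (206,395) and (285,398). The template is at (283,340), the bed at (440,293) with the block at (434,296), and three scraps at (395,306), (470,300) and (483,328). The brush is at (585,250) and the crate at (625,370). I'll enlarge both regions and measure.

```bash
python3 - <<'E'
from h import *
z=np.load('top0.npz'); im=z['im'];P=z['P']
a=im[165:305,260:500]; cv2.imwrite('pics/cropA.png',cv2.resize(a[:,:,::-1],None,fx=3.3,fy=3.3,interpolation=cv2.INTER_CUBIC))
def box(name,pts,zlo,zhi,u0,u1,v0,v1):
    Q=P[v0:v1,u0:u1].reshape(-1,3); m=(Q[:,2]>zlo)&(Q[:,2]<zhi); Q=Q[m]
    lab=np.zeros((v1-v0,u1-u0),np.uint8); lab.reshape(-1)[m]=1
    n,L,st,_=cv2.connectedComponentsWithStats(lab)
    for i in range(1,n):
        if st[i,4]<25: continue
        R=P[v0:v1,u0:u1][L==i]; b=cv2.minAreaRect((R[:,:2]*1000).astype(np.float32))
        print(name,st[i,4],np.round(R.mean(0),4),np.round(np.percentile(R[:,2],[5,95]),4),np.round(np.array(b[0]),1),np.round(b[1],1),round(b[2],1), 'px',(st[i,0]+u0,st[i,1]+v0,st[i,2],st[i,3]))
box('blanks',0,.006,.02,115,235,220,300)
box('bed',0,.028,.042,260,370,170,290)
box('block',0,.055,.085,265,365,178,290)
box('scraps',0,.044,.056,265,365,178,245)
box('crate',0,.055,.075,395,500,220,310)
box('brush',0,.042,.1,370,465,160,200)
E
```

```text
blanks 718 [0.5011 0.3725 0.0094] [0.0065 0.0129] [501.1 372.7] [111.1  49.9] 82.0 px (np.int32(130), np.int32(226), np.int32(45), np.int32(24))
blanks 714 [0.4859 0.2372 0.0096] [0.0067 0.0132] [486.6 237.3] [110.4  50.1] 75.7 px (np.int32(181), np.int32(229), np.int32(44), np.int32(28))
blanks 752 [0.3827 0.3785 0.0095] [0.0066 0.0126] [382.8 379.9] [ 50.2 111.2] 2.2 px (np.int32(126), np.int32(272), np.int32(43), np.int32(21))
blanks 773 [0.3768 0.2297 0.0095] [0.0067 0.0126] [376.9 230. ] [110.1  50. ] 87.7 px (np.int32(183), np.int32(274), np.int32(43), np.int32(21))
bed 4415 [ 0.5666 -0.0645  0.0357] [0.0322 0.0392] [535.5 -60.6] [220.6 234.1] 85.4 px (np.int32(272), np.int32(178), np.int32(85), np.int32(93))
block 364 [ 0.5608 -0.0497  0.067 ] [0.0624 0.0705] [561.7 -50.6] [42.4 56.6] 1.7 px (np.int32(300), np.int32(203), np.int32(23), np.int32(17))
scraps 41 [ 0.5546 -0.1188  0.0499] [0.0471 0.0528] [ 554.9 -118.7] [16.7 15.2] 44.0 px (np.int32(333), np.int32(211), np.int32(8), np.int32(8))
scraps 44 [0.5447 0.0235 0.0494] [0.0458 0.0527] [544.9  23.5] [18.1 15.4] 36.3 px (np.int32(279), np.int32(214), np.int32(8), np.int32(9))
scraps 45 [ 0.5022 -0.1408  0.0498] [0.0457 0.0533] [ 502.3 -140.9] [18.  15.4] 28.3 px (np.int32(342), np.int32(230), np.int32(8), np.int32(9))
crate 1211 [ 0.4198 -0.4074  0.0637] [0.057  0.0677] [ 420.1 -404.1] [203.9 190.4] 85.1 px (np.int32(410), np.int32(226), np.int32(81), np.int32(81))
brush 939 [ 0.647  -0.3267  0.0589] [0.0509 0.0785] [ 650.9 -336.6] [ 36.9 210.1] 15.5 px (np.int32(377), np.int32(163), np.int32(82), np.int32(33))
```

View pics/cropA.png

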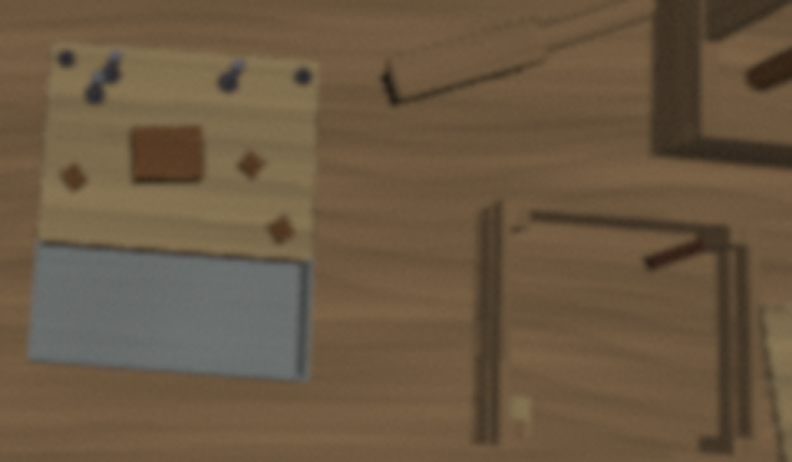

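```bash
python3 - <<'E'
from h import *
from scipy.optimize import minimize
z=np.load('top0.npz'); P=z['P'][165:295,255:375].reshape(-1,3)
yaw=np.radians(-4.6); 
def inv(p,Q): c,s=np.cos(p[2]),np.sin(p[2]); D=Q[:,:2]-p[:2]; return np.c_[D[:,0]*c+D[:,1]*s,-D[:,0]*s+D[:,1]*c]
hi=P[:,2]>.022
# soft-IoU of bed mask; tray walls excluded by only scoring x>-95..+; walls ignored
def cost(p):
    q=inv(p/np.array([1000,1000,57.3]),P)*1000
    sc=(q[:,0]>-88-0)&(abs(q[:,1])<140)&(q[:,0]<120)&(P[:,2]<.04)
    sd=np.minimum(np.minimum(q[:,0]+80,85-q[:,0]),110-abs(q[:,1]))
    pr=1/(1+np.exp(-sd/1.0))
    w=~((q[:,0]<-76)&(abs(q[:,1])>100))
    return (((pr-hi)**2)*sc*w).sum()
best=None
for x0 in (570,580,590):
  for a in (-6,-4,-2):
    o=minimize(cost,[x0,-58,a],method='Nelder-Mead',options=dict(xatol=.02,fatol=.01,maxiter=800))
    if best is None or o.fun<best.fun: best=o
print(best.x,best.fun)
p=best.x/np.array([1000,1000,57.2958])
H=P[P[:,2]>.082]; q=inv(p,H)*1000; print('pins',np.c_[q,H[:,2]*1000].round(0).tolist())
T=lambda a:(p[:2]+np.array([a[0]*np.cos(p[2])-a[1]*np.sin(p[2]),a[0]*np.sin(p[2])+a[1]*np.cos(p[2])])).round(4)
print('seat',T((.03,.012)))
for n,w in dict(block=(.5617,-.0506),s1=(.5549,-.1187),s2=(.5449,.0235),s3=(.5023,-.1409)).items(): print(n,(inv(p,np.array([w]))*1000).round(1))
# brush: back only
B=z['P'][160:200,370:465].reshape(-1,3); B=B[B[:,2]>.045]
b=B[(B[:,2]<.0585)&(B[:,1]>-.36)]; print(cv2.minAreaRect((b[:,:2]*1000).astype(np.float32)))
import numpy as np
u=np.array([-np.sin(np.radians(15.5)),np.cos(np.radians(15.5))]); s=b[:,:2]@u; v=b[:,:2]@np.array([u[1],-u[0]])
print(s.max(),v.min(),v.max()); S=B[:,:2]@u; print([(k, B[(S>k)&(S<k+.02)][:,2].mean().round(3) if ((S>k)&(S<k+.02)).any() else 0) for k in np.arange(-.62,-.38,.02).round(2)])
E
```

```text
[567.52465817 -63.26771099  -4.52820291] 52.98008654330957
pins [[-212.0, 104.0, 1124.0], [-212.0, 104.0, 1124.0], [-212.0, 104.0, 1124.0], [-212.0, 104.0, 1124.0], [-212.0, 104.0, 1124.0], [-212.0, 104.0, 1124.0], [63.0, 63.0, 98.0], [63.0, 60.0, 101.0], [63.0, 58.0, 99.0], [59.0, 63.0, 103.0], [61.0, 60.0, 96.0], [60.0, 58.0, 100.0], [-212.0, 104.0, 1124.0], [58.0, 65.0, 95.0], [58.0, 62.0, 98.0], [58.0, 60.0, 100.0], [58.0, 57.0, 100.0], [57.0, 64.0, 91.0], [55.0, 62.0, 99.0], [55.0, 60.0, 98.0], [56.0, 57.0, 98.0], [62.0, -32.0, 98.0], [63.0, -35.0, 97.0], [63.0, -37.0, 97.0], [-212.0, 104.0, 1124.0], [56.0, 64.0, 84.0], [56.0, 62.0, 86.0], [55.0, 59.0, 88.0], [59.0, -32.0, 100.0], [60.0, -35.0, 99.0], [59.0, -37.0, 101.0], [60.0, -39.0, 101.0], [59.0, -31.0, 90.0], [57.0, -32.0, 97.0], [57.0, -35.0, 99.0], [57.0, -37.0, 102.0], [59.0, -40.0, 94.0], [56.0, -31.0, 92.0], [56.0, -33.0, 91.0], [55.0, -35.0, 99.0], [55.0, -38.0, 98.0], [44.0, 74.0, 98.0], [43.0, 72.0, 100.0], [44.0, 69.0, 97.0], [54.0, -34.0, 90.0], [55.0, -37.0, 86.0], [41.0, 77.0, 99.0], [40.0, 74.0, 103.0], [-212.
[... 1576 characters left out ...]
 12.2]]
s1 [[ -8.2 -56.3]]
s2 [[-29.4  84.7]]
s3 [[-58.9 -82.5]]
((640.34423828125, -298.4689025878906), (36.857147216796875, 130.69776916503906), 15.464089393615723)
-0.39339329137496587 0.5188331159385957 0.55573371741258
[(np.float64(-0.62), np.float64(0.079)), (np.float64(-0.6), np.float64(0.078)), (np.float64(-0.58), np.float64(0.07)), (np.float64(-0.56), np.float64(0.062)), (np.float64(-0.54), np.float64(0.058)), (np.float64(-0.52), np.float64(0.056)), (np.float64(-0.5), np.float64(0.055)), (np.float64(-0.48), np.float64(0.055)), (np.float64(-0.46), np.float64(0.056)), (np.float64(-0.44), np.float64(0.055)), (np.float64(-0.42), np.float64(0.056)), (np.float64(-0.4), np.float64(0.053))]
```

```bash
cat >> h.py <<'E'
def plan(wps,start=None):
    """wps: (x,y,z,theta_deg,rows,grip). Prints jog plans in tool units, 10 rows each."""
    s=r.sense(); R=s['ee_rot']; p=np.array(s['tcp_pos']); th=np.degrees(np.arctan2(R[1,0],R[0,0]))
    print('t',round(s['time_s'],2),'pos',p.round(4),'th',round(th,2),'tilt',R[:2,2].round(4),'F',s['wrist_force'].round(1),'w',round(s['gripper_width'],3),'gf',round(s['gripper_force'],1))
    out=[]
    for x,y,z,t,n,g in wps:
        T=np.array([x,y,z],float)
        for k in range(n):
            d=(T-p)/(n-k); dt=((t-th+180)%360-180)/(n-k); a=np.radians(th); c,q=np.cos(a),np.sin(a)
            M=np.array([[c,q,0],[q,-c,0],[0,0,-1]])
            u=np.round(np.clip(M@d/.025,-1,1),2); w=np.round(np.clip(-dt/8,-1,1),2)
            p=p+M.T@u*.025; th-=w*8
            out.append(' '.join('%g'%v for v in [*u,0,0,w,g]))
    while len(out)%10: out.append('0 0 0 0 0 0 %g'%g)
    for i in range(0,len(out),10): print('; '.join(out[i:i+10]))
    print('end',p.round(4),round(th,2))
F=np.array([.5675,-.0633]); FY=-4.53
def fx(x,y): a=np.radians(FY); c,s=np.cos(a),np.sin(a); return (F[0]+x*c-y*s, F[1]+x*s+y*c)
E
python3 - <<'E'
from h import *
plan([(.5617,-.0506,.19,-88.3,27,-1),(.5617,-.0506,.15,-88.3,3,-1)])
E
```

```text
t 0.1 pos [ 0.1874 -0.5957  0.2216] th -162.54 tilt [-0.0007  0.0019] F [0.6 0.1 0.7] w 1.003 gf 0.0
-0.77 0.6 0.05 0 0 -0.34 -1; -0.8 0.57 0.05 0 0 -0.34 -1; -0.82 0.53 0.05 0 0 -0.34 -1; -0.85 0.49 0.05 0 0 -0.34 -1; -0.87 0.45 0.05 0 0 -0.34 -1; -0.89 0.41 0.05 0 0 -0.34 -1; -0.91 0.36 0.05 0 0 -0.34 -1; -0.93 0.32 0.05 0 0 -0.35 -1; -0.94 0.27 0.05 0 0 -0.34 -1; -0.95 0.23 0.05 0 0 -0.35 -1
-0.96 0.18 0.04 0 0 -0.34 -1; -0.97 0.14 0.05 0 0 -0.35 -1; -0.98 0.09 0.04 0 0 -0.34 -1; -0.98 0.04 0.05 0 0 -0.35 -1; -0.98 -0.01 0.04 0 0 -0.34 -1; -0.98 -0.05 0.05 0 0 -0.35 -1; -0.97 -0.1 0.04 0 0 -0.34 -1; -0.97 -0.15 0.05 0 0 -0.35 -1; -0.96 -0.19 0.04 0 0 -0.34 -1; -0.95 -0.24 0.05 0 0 -0.35 -1
-0.94 -0.29 0.04 0 0 -0.34 -1; -0.92 -0.33 0.05 0 0 -0.35 -1; -0.91 -0.37 0.04 0 0 -0.34 -1; -0.89 -0.42 0.05 0 0 -0.35 -1; -0.86 -0.46 0.04 0 0 -0.34 -1; -0.84 -0.5 0.05 0 0 -0.35 -1; -0.82 -0.53 0.04 0 0 -0.34 -1; 0 -0 0.53 0 0 -0 -1; 0 -0 0.54 0 0 -0 -1; 0 -0 0.53 0 0 -0 -1
end [ 0.5616 -0.0505  0.1501] -88.3
```

Request:
jog_arm(plan="-0.77 0.6 0.05 0 0 -0.34 -1; -0.8 0.57 0.05 0 0 -0.34 -1; -0.82 0.53 0.05 0 0 -0.34 -1; -0.85 0.49 0.05 0 0 -0.34 -1; -0.87 0.45 0.05 0 0 -0.34 -1; -0.89 0.41 0.05 0 0 -0.34 -1; -0.91 0.36 0.05 0 0 -0.34 -1; -0.93 0.32 0.05 0 0 -0.35 -1; -0.94 0.27 0.05 0 0 -0.34 -1; -0.95 0.23 0.05 0 0 -0.35 -1")

```text
time_s: 1.1
tcp_pos: [0.3262, -0.3931, 0.2096]
ee_rot: [[-0.708, -0.706, -0.001], [-0.706, 0.708, 0.001], [-0.0, 0.001, -1.0]]
wrist_force: [-0.0, 0.2, -0.1]
gripper_width: 0.997
gripper_force: 0.0
```

Request:
jog_arm(plan="-0.96 0.18 0.04 0 0 -0.34 -1; -0.97 0.14 0.05 0 0 -0.35 -1; -0.98 0.09 0.04 0 0 -0.34 -1; -0.98 0.04 0.05 0 0 -0.35 -1; -0.98 -0.01 0.04 0 0 -0.34 -1; -0.98 -0.05 0.05 0 0 -0.35 -1; -0.97 -0.1 0.04 0 0 -0.34 -1; -0.97 -0.15 0.05 0 0 -0.35 -1; -0.96 -0.19 0.04 0 0 -0.34 -1; -0.95 -0.24 0.05 0 0 -0.35 -1")

```text
time_s: 2.1
tcp_pos: [0.4649, -0.1913, 0.1984]
ee_rot: [[-0.3, -0.954, -0.001], [-0.954, 0.3, 0.0], [-0.0, 0.001, -1.0]]
wrist_force: [-0.4, -0.2, 0.7]
gripper_width: 1.001
gripper_force: 0.0
```

Request:
jog_arm(plan="-0.94 -0.29 0.04 0 0 -0.34 -1; -0.92 -0.33 0.05 0 0 -0.35 -1; -0.91 -0.37 0.04 0 0 -0.34 -1; -0.89 -0.42 0.05 0 0 -0.35 -1; -0.86 -0.46 0.04 0 0 -0.34 -1; -0.84 -0.5 0.05 0 0 -0.35 -1; -0.82 -0.53 0.04 0 0 -0.34 -1; 0 0 0.53 0 0 0 -1; 0 0 0.54 0 0 0 -1; 0 0 0.53 0 0 0 -1")

```text
time_s: 3.1
tcp_pos: [0.5614, -0.0507, 0.15]
ee_rot: [[0.03, -1.0, -0.001], [-1.0, -0.03, 0.0], [-0.0, 0.001, -1.0]]
wrist_force: [0.4, 0.2, -0.5]
gripper_width: 0.999
gripper_force: 0.0
```

Request:
jog_arm(plan="0 0 0.9 0 0 0 -1; 0 0 0.9 0 0 0 -1; 0 0 0.9 0 0 0 -1; 0 0 0.8 0 0 0 -1; 0 0 0.4 0 0 0 -1; 0 0 0.3 0 0 0 -1; 0 0 0 0 0 0 1; 0 0 0 0 0 0 1; 0 0 0 0 0 0 1; 0 0 0 0 0 0 1")

```text
time_s: 4.1
tcp_pos: [0.5622, -0.0509, 0.0469]
ee_rot: [[0.03, -1.0, 0.002], [-1.0, -0.03, 0.0], [-0.0, -0.002, -1.0]]
wrist_force: [0.2, -0.5, -0.5]
gripper_width: 0.722
gripper_force: 0.0
```

```bash
python3 - <<'E'
from h import *
plan([(.5617,-.0506,.15,-88.3,5,1),(.42,-.404,.16,-94.9,20,1),(.42,-.404,.025,-94.9,8,1),(.42,-.404,.022,-94.9,2,-1)])
E
```

```text
t 4.1 pos [ 0.5622 -0.0509  0.0469] th -88.29 tilt [0.0017 0.0003] F [ 0.2 -0.5 -0.5] w 0.722 gf 0.0
-0 0 -0.82 0 0 0 1; -0 0.01 -0.83 0 0 0 1; -0 0 -0.82 0 0 0 1; -0.01 0.01 -0.83 0 0 0 1; -0 0 -0.82 0 0 0 1; 0.7 0.3 -0.02 0 0 0.04 1; 0.7 0.3 -0.02 0 0 0.04 1; 0.7 0.3 -0.02 0 0 0.04 1; 0.7 0.29 -0.02 0 0 0.04 1; 0.7 0.29 -0.02 0 0 0.04 1
0.71 0.28 -0.02 0 0 0.04 1; 0.71 0.28 -0.02 0 0 0.04 1; 0.71 0.28 -0.02 0 0 0.04 1; 0.71 0.27 -0.02 0 0 0.04 1; 0.71 0.27 -0.02 0 0 0.04 1; 0.71 0.27 -0.02 0 0 0.04 1; 0.72 0.26 -0.02 0 0 0.04 1; 0.72 0.26 -0.02 0 0 0.04 1; 0.72 0.25 -0.02 0 0 0.04 1; 0.72 0.25 -0.02 0 0 0.04 1
0.72 0.25 -0.02 0 0 0.05 1; 0.72 0.24 -0.02 0 0 0.04 1; 0.72 0.23 -0.02 0 0 0.05 1; 0.73 0.23 -0.02 0 0 0.04 1; 0.73 0.23 -0.02 0 0 0.05 1; -0 -0 0.67 0 0 -0 1; -0 -0 0.68 0 0 -0 1; -0 -0 0.67 0 0 -0 1; -0 -0 0.68 0 0 -0 1; -0 -0 0.67 0 0 -0 1
-0 -0 0.68 0 0 -0 1; -0 -0 0.67 0 0 -0 1; -0 -0 0.68 0 0 -0 1; -0 -0 0.06 0 0 -0 -1; -0 -0 0.06 0 0 -0 -1; 0 0 0 0 0 0 -1; 0 0 0 0 0 0 -1; 0 0 0 0 0 0 -1; 0 0 0 0 0 0 -1; 0 0 0 0 0 0 -1
end [ 0.42   -0.4041  0.0219] -94.93
```

Request:
jog_arm(plan="0 0 0 0 0 0 1; 0 0 0 0 0 0 1; 0 0 0 0 0 0 1; 0 0 0 0 0 0 1; 0 0 0 0 0 0 1; 0 0 -0.8 0 0 0 1; 0 0 -0.8 0 0 0 1; 0 0 -0.8 0 0 0 1; 0 0 -0.8 0 0 0 1; 0 0 -0.8 0 0 0 1")

```text
time_s: 5.1
tcp_pos: [0.5614, -0.051, 0.1465]
ee_rot: [[0.03, -1.0, -0.001], [-1.0, -0.03, 0.0], [-0.0, 0.001, -1.0]]
wrist_force: [0.7, 0.3, -0.6]
gripper_width: 0.482
gripper_force: 30.0
```

Request:
jog_arm(plan="0.7 0.3 0 0 0 0.05 1; 0.7 0.3 0 0 0 0.05 1; 0.7 0.3 0 0 0 0.05 1; 0.7 0.29 0 0 0 0.04 1; 0.7 0.29 0 0 0 0.04 1; 0.71 0.28 0 0 0 0.04 1; 0.71 0.28 0 0 0 0.04 1; 0.71 0.28 0 0 0 0.04 1; 0.71 0.27 0 0 0 0.04 1; 0.71 0.27 0 0 0 0.04 1")

```text
time_s: 6.1
tcp_pos: [0.4899, -0.228, 0.1457]
ee_rot: [[-0.031, -1.0, -0.0], [-1.0, 0.031, 0.0], [-0.0, 0.0, -1.0]]
wrist_force: [-0.8, -0.1, 0.3]
gripper_width: 0.478
gripper_force: 30.0
```

Request:
jog_arm(plan="0.71 0.27 0 0 0 0.04 1; 0.72 0.26 0 0 0 0.04 1; 0.72 0.26 0 0 0 0.04 1; 0.72 0.25 0 0 0 0.04 1; 0.72 0.25 0 0 0 0.04 1; 0.72 0.25 0 0 0 0.04 1; 0.72 0.24 0 0 0 0.04 1; 0.72 0.23 0 0 0 0.04 1; 0.73 0.23 0 0 0 0.04 1; 0.73 0.23 0 0 0 0.04 1")

```text
time_s: 7.1
tcp_pos: [0.4183, -0.4045, 0.1456]
ee_rot: [[-0.086, -0.996, -0.0], [-0.996, 0.086, 0.0], [-0.0, 0.0, -1.0]]
wrist_force: [0.8, -0.3, -0.3]
gripper_width: 0.478
gripper_force: 30.0
```

Request:
jog_arm(plan="0 0 0.9 0 0 0 1; 0 0 0.9 0 0 0 1; 0 0 0.9 0 0 0 1; 0 0 0.8 0 0 0 1; 0 0 0.7 0 0 0 1; 0 0 0.5 0 0 0 1; 0 0 0.2 0 0 0 1; 0 0 0 0 0 0 -1; 0 0 0 0 0 0 -1; 0 0 0 0 0 0 -1")

```text
time_s: 8.1
tcp_pos: [0.4195, -0.4044, 0.0246]
ee_rot: [[-0.086, -0.996, 0.002], [-0.996, 0.086, -0.001], [0.001, -0.002, -1.0]]
wrist_force: [0.1, 0.4, 0.2]
gripper_width: 0.671
gripper_force: 0.0
```

Request:
jog_arm(plan="0 0 0 0 0 0 -1; 0 0 0 0 0 0 -1; 0 0 0 0 0 0 -1; 0 0 -0.4 0 0 0 -1; 0 0 -0.9 0 0 0 -1; 0 0 -1 0 0 0 -1; 0 0 -1 0 0 0 -1; 0 0 -1 0 0 0 -1; 0 0 -1 0 0 0 -1; 0 0 0 0 0 0 -1")

```text
time_s: 9.1
tcp_pos: [0.4208, -0.4055, 0.1611]
ee_rot: [[-0.085, -0.996, 0.008], [-0.996, 0.085, -0.006], [0.005, -0.008, -1.0]]
wrist_force: [0.1, -0.5, -0.3]
gripper_width: 0.996
gripper_force: 0.0
```

```bash
python3 - <<'E'
from h import *
im,d,c=cap('top','top1.png'); P=cloud(d,c)
s=r.sense()
B=P[160:205,370:470].reshape(-1,3); B=B[(B[:,2]>.045)&(B[:,2]<.1)]
b=B[(B[:,2]<.0585)&(B[:,1]>-.36)]; print('brush',cv2.minAreaRect((b[:,:2]*1000).astype(np.float32)))
plan([(.6426,-.3064,.14,-74.5,10,-1)])
E
```

```text
brush ((639.8173828125, -297.3447265625), (37.274261474609375, 128.6370849609375), 14.703564643859863)
t 9.15 pos [ 0.4198 -0.4046  0.1588] th -94.93 tilt [ 0.0047 -0.0027] F [ 0.9  0.4 -0.1] w 1.0 gf 0.0
-0.47 -0.85 0.08 0 0 -0.26 -1; -0.44 -0.87 0.07 0 0 -0.25 -1; -0.41 -0.89 0.08 0 0 -0.26 -1; -0.37 -0.9 0.07 0 0 -0.25 -1; -0.34 -0.91 0.08 0 0 -0.26 -1; -0.31 -0.92 0.07 0 0 -0.25 -1; -0.27 -0.93 0.08 0 0 -0.26 -1; -0.24 -0.95 0.07 0 0 -0.25 -1; -0.21 -0.95 0.08 0 0 -0.26 -1; -0.17 -0.96 0.07 0 0 -0.25 -1
end [ 0.6426 -0.3065  0.1401] -74.53
```

Request:
jog_arm(plan="-0.47 -0.85 0.08 0 0 -0.26 -1; -0.44 -0.87 0.07 0 0 -0.25 -1; -0.41 -0.89 0.08 0 0 -0.26 -1; -0.37 -0.9 0.07 0 0 -0.25 -1; -0.34 -0.91 0.08 0 0 -0.26 -1; -0.31 -0.92 0.07 0 0 -0.25 -1; -0.27 -0.93 0.08 0 0 -0.26 -1; -0.24 -0.95 0.07 0 0 -0.25 -1; -0.21 -0.95 0.08 0 0 -0.26 -1; -0.17 -0.96 0.07 0 0 -0.25 -1")

```text
time_s: 10.15
tcp_pos: [0.6424, -0.305, 0.1362]
ee_rot: [[0.269, -0.963, -0.002], [-0.963, -0.269, 0.001], [-0.001, 0.001, -1.0]]
wrist_force: [0.2, 0.2, -0.0]
gripper_width: 1.001
gripper_force: 0.0
```

Request:
jog_arm(plan="0 0 0 0 0 0 -1; 0 0 0.7 0 0 0 -1; 0 0 0.9 0 0 0 -1; 0 0 0.9 0 0 0 -1; 0 0 0.9 0 0 0 -1; 0 0 0.7 0 0 0 -1; 0 0 0.3 0 0 0 -1; 0 0 0 0 0 0 1; 0 0 0 0 0 0 1; 0 0 0 0 0 0 1")

```text
time_s: 11.15
tcp_pos: [0.6424, -0.3062, 0.0287]
ee_rot: [[0.267, -0.964, 0.002], [-0.964, -0.267, -0.001], [0.001, -0.002, -1.0]]
wrist_force: [-0.3, -0.2, -0.1]
gripper_width: 0.814
gripper_force: 0.0
```

Request:
jog_arm(plan="0 0 0 0 0 0 1; 0 0 0 0 0 0 1; 0 0 0 0 0 0 1; 0 0 0 0 0 0 1; 0 0 0 0 0 0 1; 0 0 0 0 0 0 1; 0 0 -0.8 0 0 0 1; 0 0 -0.8 0 0 0 1; 0 0 -0.8 0 0 0 1; 0 0 -0.8 0 0 0 1")

```text
time_s: 12.15
tcp_pos: [0.6411, -0.3057, 0.1074]
ee_rot: [[0.266, -0.964, -0.001], [-0.964, -0.266, 0.001], [-0.001, 0.001, -1.0]]
wrist_force: [-0.2, -0.6, 0.1]
gripper_width: 0.407
gripper_force: 29.9
```

```bash
python3 - <<'E'
from h import *
# brush left pass: origin at fixture (15,62); grip is 10mm towards -y
x,y=fx(.012,.052)
print(x,y)
plan([(x,y,.15,-90+FY,16,1),(x,y,.067,-90+FY,4,1)])
E
```

```text
0.5835695290134233 -0.012410214804081277
t 12.15 pos [ 0.6411 -0.3057  0.1074] th -74.55 tilt [-0.0015  0.0006] F [-0.2 -0.6  0.1] w 0.407 gf 29.9
-0.75 -0.06 -0.11 0 0 0.16 1; -0.75 -0.04 -0.11 0 0 0.16 1; -0.75 -0.02 -0.11 0 0 0.16 1; -0.75 -0.01 -0.11 0 0 0.16 1; -0.75 0.01 -0.11 0 0 0.15 1; -0.75 0.03 -0.1 0 0 0.16 1; -0.74 0.04 -0.11 0 0 0.15 1; -0.74 0.06 -0.1 0 0 0.16 1; -0.74 0.07 -0.11 0 0 0.15 1; -0.74 0.09 -0.1 0 0 0.16 1
-0.74 0.11 -0.11 0 0 0.15 1; -0.74 0.12 -0.1 0 0 0.16 1; -0.73 0.14 -0.11 0 0 0.15 1; -0.73 0.15 -0.1 0 0 0.16 1; -0.73 0.17 -0.11 0 0 0.15 1; -0.72 0.19 -0.1 0 0 0.16 1; -0 -0 0.83 0 0 -0 1; -0 -0 0.83 0 0 -0 1; -0 -0 0.83 0 0 -0 1; -0 -0 0.83 0 0 -0 1
end [ 0.5834 -0.0124  0.0669] -94.55
```

Request:
jog_arm(plan="-0.75 -0.06 -0.85 0 0 0.16 1; -0.75 -0.04 -0.85 0 0 0.16 1; -0.75 -0.02 0 0 0 0.16 1; -0.75 -0.01 0 0 0 0.16 1; -0.75 0.01 0 0 0 0.15 1; -0.75 0.03 0 0 0 0.16 1; -0.74 0.04 0 0 0 0.15 1; -0.74 0.06 0 0 0 0.16 1; -0.74 0.07 0 0 0 0.15 1; -0.74 0.09 0 0 0 0.16 1")

```text
time_s: 13.15
tcp_pos: [0.6049, -0.1217, 0.1493]
ee_rot: [[0.049, -0.999, -0.001], [-0.999, -0.049, 0.0], [-0.0, 0.001, -1.0]]
wrist_force: [0.7, 0.3, -1.1]
gripper_width: 0.41
gripper_force: 29.9
```

Request:
jog_arm(plan="-0.74 0.11 0 0 0 0.15 1; -0.74 0.12 0 0 0 0.16 1; -0.73 0.14 0 0 0 0.15 1; -0.73 0.15 0 0 0 0.16 1; -0.73 0.17 0 0 0 0.15 1; -0.72 0.19 0 0 0 0.16 1; 0 0 0.7 0 0 0 1; 0 0 0.7 0 0 0 1; 0 0 0.6 0 0 0 1; 0 0 0.4 0 0 0 1")

```text
time_s: 14.15
tcp_pos: [0.5829, -0.0126, 0.0883]
ee_rot: [[-0.079, -0.997, -0.002], [-0.997, 0.079, -0.0], [0.0, 0.002, -1.0]]
wrist_force: [0.3, -0.3, -1.1]
gripper_width: 0.404
gripper_force: 29.9
```

```bash
python3 - <<'E'
from h import *
x,y=fx(.012,.052); x2,y2=fx(-.09,.052)
plan([(x,y,.0658,-90+FY,4,1),(x2,y2,.0658,-90+FY,14,1),(x2,y2,.0658,-90+FY,2,1)])
im,d,c=cap('scene','s1.png')
E
```

```text
t 14.15 pos [ 0.5829 -0.0126  0.0883] th -94.55 tilt [-0.0024 -0.0002] F [ 0.3 -0.3 -1.1] w 0.404 gf 29.9
-0 -0.01 0.23 0 0 -0 1; -0 -0 0.22 0 0 -0 1; -0.01 -0.01 0.23 0 0 -0 1; -0 -0 0.22 0 0 -0 1; -0 0.29 0 0 0 -0 1; -0 0.29 0 0 0 -0 1; -0 0.29 0 0 0 -0 1; -0 0.29 0 0 0 -0 1; -0 0.29 0 0 0 -0 1; -0 0.29 0 0 0 -0 1
-0 0.29 0 0 0 -0 1; -0 0.29 0 0 0 -0 1; -0 0.29 0 0 0 -0 1; -0 0.29 0 0 0 -0 1; -0 0.29 0 0 0 -0 1; -0 0.3 0 0 0 -0 1; -0 0.29 0 0 0 -0 1; -0 0.3 0 0 0 -0 1; -0 -0 0 0 0 -0 1; -0 -0 0 0 0 -0 1
end [ 0.4818 -0.0043  0.0658] -94.55
```

View pics/s1.png

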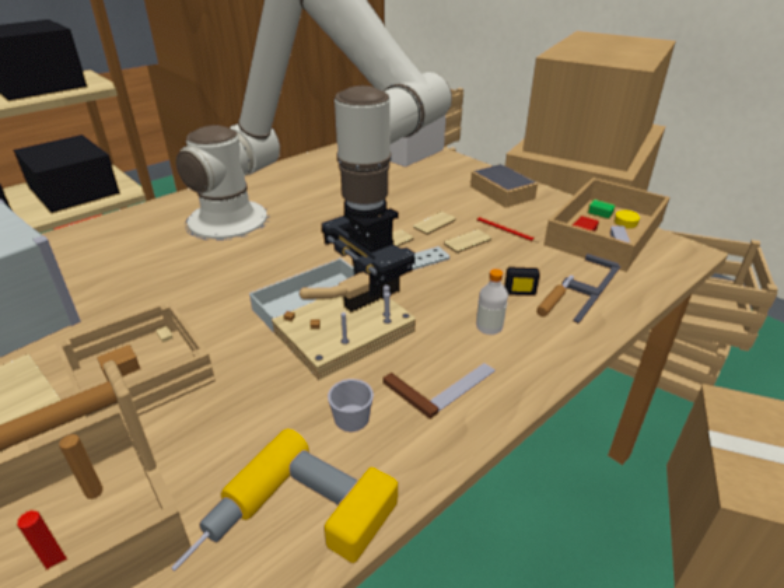

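Block is in the crate and the brush is held over the bed. I'll shift it 19 mm right so the head clears the tray's side wall, then sweep.

Request:
jog_arm(plan="0.4 -0.01 0 0 0 0 1; 0.36 0 0 0 0 0 1; 0 0 0.25 0 0 0 1; 0 0 0.25 0 0 0 1; 0 0 0.25 0 0 0 1; 0 0 0.15 0 0 0 1; 0 0.2 0 0 0 0 1; 0 0.3 0 0 0 0 1; 0 0.3 0 0 0 0 1; 0 0.3 0 0 0 0 1")

```text
time_s: 15.2
tcp_pos: [0.5545, -0.0292, 0.0676]
ee_rot: [[-0.079, -0.997, 0.0], [-0.997, 0.079, 0.0], [-0.0, -0.0, -1.0]]
wrist_force: [-0.2, 0.2, -0.7]
gripper_width: 0.408
gripper_force: 29.9
```

Request:
jog_arm(plan="0 0.3 0 0 0 0 1; 0 0.3 0 0 0 0 1; 0 0.3 0 0 0 0 1; 0 0.3 0 0 0 0 1; 0 0.3 0 0 0 0 1; 0 0.3 0 0 0 0 1; 0 0.3 0 0 0 0 1; 0 0.3 0 0 0 0 1; 0 0.3 0 0 0 0 1; 0 0.3 0 0 0 0 1")

```text
time_s: 16.2
tcp_pos: [0.4799, -0.0234, 0.0673]
ee_rot: [[-0.079, -0.997, 0.0], [-0.997, 0.079, -0.0], [0.0, -0.0, -1.0]]
wrist_force: [-0.3, 0.2, -1.1]
gripper_width: 0.409
gripper_force: 29.9
```

```bash
python3 - <<'E'
from h import *
x,y=fx(-.09,-.053);x,y2=fx(-.09,.033); a,b=fx(.026,-.053)
plan([(x,y2,.15,-90+FY,5,1),(a,b,.15,-90+FY,10,1),(a,b,.0658,-90+FY,5,1)])
E
```

```text
t 16.2 pos [ 0.4799 -0.0234  0.0673] th -94.54 tilt [ 0. -0.] F [-0.3  0.2 -1.1] w 0.409 gf 29.9
-0 -0 -0.66 0 0 -0 1; -0 -0 -0.66 0 0 -0 1; -0 -0.01 -0.66 0 0 -0 1; -0 -0 -0.66 0 0 -0 1; -0.01 -0.01 -0.67 0 0 -0 1; 0.34 -0.46 0 0 0 -0 1; 0.34 -0.46 0 0 0 -0 1; 0.35 -0.46 0 0 0 -0 1; 0.34 -0.47 0 0 0 -0 1; 0.35 -0.46 0 0 0 -0 1
0.34 -0.47 0 0 0 -0 1; 0.35 -0.46 0 0 0 -0 1; 0.34 -0.47 0 0 0 -0 1; 0.35 -0.46 0 0 0 -0 1; 0.34 -0.47 0 0 0 -0 1; 0 0 0.67 0 0 -0 1; 0 0 0.67 0 0 -0 1; 0 0 0.68 0 0 -0 1; 0 0 0.67 0 0 -0 1; 0 0 0.68 0 0 -0 1
end [ 0.5892 -0.1181  0.0658] -94.54
```

Request:
jog_arm(plan="0 0 -0.66 0 0 0 1; 0 0 -0.66 0 0 0 1; 0 0 -0.66 0 0 0 1; 0 0 -0.66 0 0 0 1; 0 0 -0.66 0 0 0 1; 0.34 -0.46 0 0 0 0 1; 0.34 -0.46 0 0 0 0 1; 0.35 -0.46 0 0 0 0 1; 0.34 -0.47 0 0 0 0 1; 0.35 -0.46 0 0 0 0 1")

```text
time_s: 17.2
tcp_pos: [0.5354, -0.0721, 0.1488]
ee_rot: [[-0.08, -0.997, -0.002], [-0.997, 0.08, -0.0], [0.0, 0.002, -1.0]]
wrist_force: [0.5, 0.4, -1.9]
gripper_width: 0.415
gripper_force: 29.9
```

Request:
jog_arm(plan="0.34 -0.47 0 0 0 0 1; 0.35 -0.46 0 0 0 0 1; 0.34 -0.47 0 0 0 0 1; 0.35 -0.46 0 0 0 0 1; 0.34 -0.47 0 0 0 0 1; 0 0 0.7 0 0 0 1; 0 0 0.7 0 0 0 1; 0 0 0.7 0 0 0 1; 0 0 0.7 0 0 0 1; 0 0 0.5 0 0 0 1")

```text
time_s: 18.2
tcp_pos: [0.5892, -0.1188, 0.0658]
ee_rot: [[-0.079, -0.997, -0.002], [-0.997, 0.079, 0.0], [0.0, 0.002, -1.0]]
wrist_force: [-0.1, 0.6, -0.8]
gripper_width: 0.413
gripper_force: 29.9
```

Request:
jog_arm(plan="0 0 0.06 0 0 0 1; 0 0.3 0 0 0 0 1; 0 0.3 0 0 0 0 1; 0 0.3 0 0 0 0 1; 0 0.3 0 0 0 0 1; 0 0.3 0 0 0 0 1; 0 0.3 0 0 0 0 1; 0 0.3 0 0 0 0 1; 0 0.3 0 0 0 0 1; 0 0.3 0 0 0 0 1")

```text
time_s: 19.2
tcp_pos: [0.5216, -0.1129, 0.0659]
ee_rot: [[-0.079, -0.997, 0.0], [-0.997, 0.079, -0.0], [-0.0, -0.0, -1.0]]
wrist_force: [0.2, 0.5, -0.2]
gripper_width: 0.411
gripper_force: 29.9
```

Request:
jog_arm(plan="0 0.3 0 0 0 0 1; 0 0.3 0 0 0 0 1; 0 0.3 0 0 0 0 1; 0 0.3 0 0 0 0 1; 0 0.3 0 0 0 0 1; 0 0.3 0 0 0 0 1; 0 0.3 0 0 0 0 1; 0 0 0 0 0 0 1; 0 0 -0.8 0 0 0 1; 0 0 -0.8 0 0 0 1")

```text
time_s: 20.2
tcp_pos: [0.4695, -0.1089, 0.1059]
ee_rot: [[-0.079, -0.997, -0.001], [-0.997, 0.079, -0.0], [0.0, 0.001, -1.0]]
wrist_force: [0.2, 0.3, -0.7]
gripper_width: 0.411
gripper_force: 29.9
```

```bash
python3 - <<'E'
from h import *
cx,cy=.6426,-.3064
plan([(.50,-.12,.15,-90+FY,3,1),(cx,cy,.14,-74.5,12,1),(cx,cy,.030,-74.5,5,1)])
im,d,c=cap('scene'); cv2.imwrite('pics/s2.png',cv2.resize(im[150:300,150:330,::-1],None,fx=3.5,fy=3.5))
E
```

```text
t 20.2 pos [ 0.4695 -0.1089  0.1059] th -94.53 tilt [-0.0014 -0.0003] F [ 0.2  0.3 -0.7] w 0.411 gf 29.9
0.12 -0.42 -0.59 0 0 0 1; 0.11 -0.42 -0.59 0 0 0 1; 0.12 -0.41 -0.58 0 0 0 1; 0.58 -0.52 0.03 0 0 -0.21 1; 0.6 -0.51 0.03 0 0 -0.21 1; 0.61 -0.49 0.03 0 0 -0.21 1; 0.63 -0.47 0.03 0 0 -0.21 1; 0.64 -0.45 0.03 0 0 -0.21 1; 0.65 -0.43 0.04 0 0 -0.21 1; 0.66 -0.41 0.03 0 0 -0.21 1
0.68 -0.39 0.04 0 0 -0.21 1; 0.69 -0.38 0.03 0 0 -0.21 1; 0.7 -0.35 0.04 0 0 -0.2 1; 0.7 -0.34 0.03 0 0 -0.21 1; 0.72 -0.31 0.04 0 0 -0.2 1; -0 -0 0.88 0 0 -0 1; -0 -0 0.88 0 0 -0 1; -0 -0 0.88 0 0 -0 1; -0 -0 0.88 0 0 -0 1; -0 -0 0.88 0 0 -0 1
end [ 0.6426 -0.3065  0.0299] -74.53
```

View pics/s2.png

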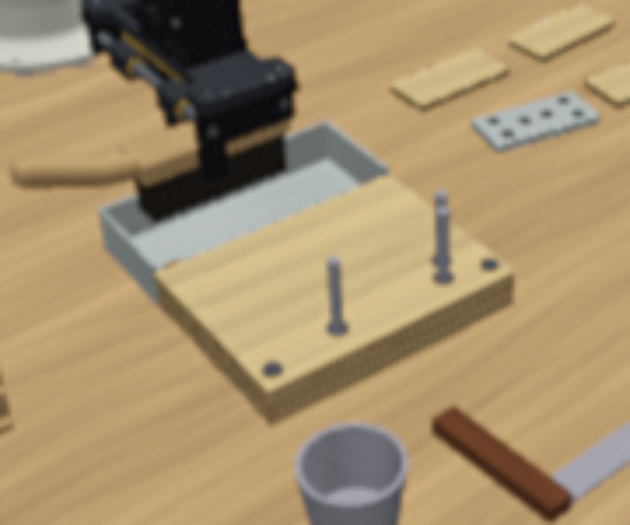

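Bed is clear in this view, apart from a brown speck at (165,266) at the bed's front corner. I'll move the brush aside and check it from the top.

Request:
jog_arm(plan="0.12 -0.42 -0.59 0 0 0 1; 0.11 -0.42 -0.59 0 0 0 1; 0.12 -0.41 -0.58 0 0 0 1; 0.58 -0.52 0.03 0 0 -0.21 1; 0.6 -0.51 0.03 0 0 -0.21 1; 0.61 -0.49 0.03 0 0 -0.21 1; 0.63 -0.47 0.03 0 0 -0.21 1; 0.64 -0.45 0.03 0 0 -0.21 1; 0.65 -0.43 0.04 0 0 -0.21 1; 0.66 -0.41 0.03 0 0 -0.21 1")

```text
time_s: 21.25
tcp_pos: [0.5838, -0.2294, 0.1436]
ee_rot: [[0.127, -0.992, -0.0], [-0.992, -0.127, 0.0], [-0.0, 0.0, -1.0]]
wrist_force: [0.1, 0.5, -1.2]
gripper_width: 0.409
gripper_force: 29.9
```

Request:
jog_arm(plan="0.68 -0.39 0.04 0 0 -0.21 1; 0.69 -0.38 0.03 0 0 -0.21 1; 0.7 -0.35 0.04 0 0 -0.2 1; 0.7 -0.34 0.03 0 0 -0.21 1; 0.72 -0.31 0.04 0 0 -0.2 1; 0 0 0.5 0 0 0 1; 0 0 0.5 0 0 0 1; 0 0 0.5 0 0 0 1; 0 0 0 0 0 0 1; 0 0 0 0 0 0 1")

```text
time_s: 22.25
tcp_pos: [0.6424, -0.306, 0.1018]
ee_rot: [[0.267, -0.964, -0.001], [-0.964, -0.267, 0.0], [-0.0, 0.001, -1.0]]
wrist_force: [0.8, -0.1, -0.6]
gripper_width: 0.41
gripper_force: 29.9
```

```bash
python3 - <<'E'
from h import *
im,d,c=cap('top'); P=cloud(d,c); np.savez('top2.npz',im=im,P=P)
cv2.imwrite('pics/t2.png',cv2.resize(im[165:305,260:500,::-1],None,fx=3.3,fy=3.3,interpolation=cv2.INTER_CUBIC))
plan([(.6426,-.3064,.0295,-74.5,5,1)])
Q=P[225:290,262:365].reshape(-1,3); D=Q[:,:2]-F; a=np.radians(FY); q=np.c_[D@[np.cos(a),np.sin(a)],D@[-np.sin(a),np.cos(a)]]
m=(q[:,0]>-170)&(q[:,0]<-70)&(abs(q[:,1])<.1)&(q[:,0]>-.17)&(q[:,0]<-.083)&(Q[:,2]>.01)
print(np.c_[q[m]*1000,Q[m,2]*1000].round(0).astype(int).tolist())
E
```

```text
t 22.3 pos [ 0.643  -0.3062  0.1027] th -74.49 tilt [ 0.0005 -0.0005] F [-0.3  0.8 -0.9] w 0.413 gf 29.9
0 0 0.59 0 0 0 1; 0 0 0.58 0 0 0 1; 0 0.01 0.59 0 0 0 1; 0 0 0.58 0 0 0 1; 0 0.01 0.59 0 0 0 1; 0 0 0 0 0 0 1; 0 0 0 0 0 0 1; 0 0 0 0 0 0 1; 0 0 0 0 0 0 1; 0 0 0 0 0 0 1
end [ 0.6425 -0.3063  0.0294] -74.49
[]
```

View pics/t2.png

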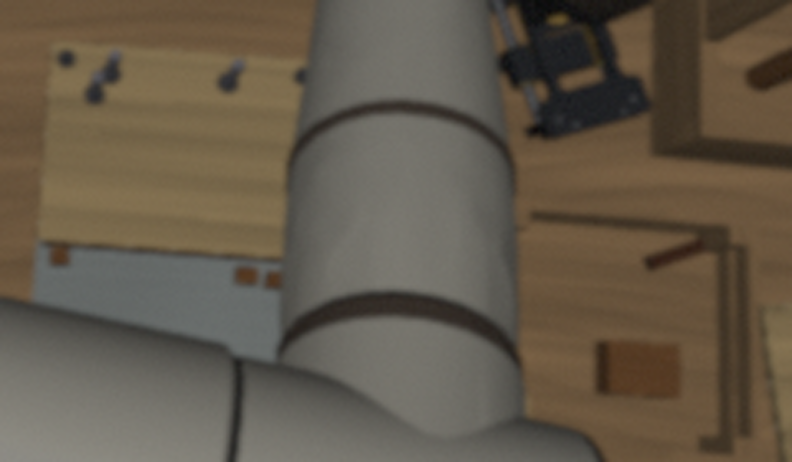

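All three scraps lie in the tray, at (60,255), (245,275) and (272,280), and the block is in the crate at (640,370). Next I set the brush down and go to the first blank.

Request:
jog_arm(plan="0 0 0.7 0 0 0 1; 0 0 0.7 0 0 0 1; 0 0 0.7 0 0 0 1; 0 0 0.5 0 0 0 1; 0 0 0.3 0 0 0 1; 0 0 0 0 0 0 1; 0 0 0 0 0 0 -1; 0 0 0 0 0 0 -1; 0 0 0 0 0 0 -1; 0 0 0 0 0 0 -1")

```text
time_s: 23.3
tcp_pos: [0.6432, -0.3067, 0.0307]
ee_rot: [[0.267, -0.964, 0.001], [-0.964, -0.267, -0.0], [0.001, -0.001, -1.0]]
wrist_force: [-0.4, 0.0, 0.1]
gripper_width: 0.691
gripper_force: 0.0
```

Request:
jog_arm(plan="0 0 0 0 0 0 -1; 0 0 0 0 0 0 -1; 0 0 0 0 0 0 -1; 0 0 0 0 0 0 -1; 0 0 -0.4 0 0 0 -1; 0 0 -0.9 0 0 0 -1; 0 0 -1 0 0 0 -1; 0 0 -1 0 0 0 -1; 0 0 -1 0 0 0 -1; 0 0 -1 0 0 0 -1")

```text
time_s: 24.3
tcp_pos: [0.6428, -0.3066, 0.1643]
ee_rot: [[0.267, -0.964, 0.001], [-0.964, -0.267, -0.0], [0.001, -0.001, -1.0]]
wrist_force: [0.5, -0.2, 0.1]
gripper_width: 0.995
gripper_force: 0.0
```

```bash
python3 - <<'E'
from h import *
plan([(.3769,.230,.15,-92.3,26,-1),(.3769,.230,.06,-92.3,4,-1)])
im,d,c=cap('scene','s3.png')
E
```

```text
t 24.3 pos [ 0.6428 -0.3066  0.1643] th -74.53 tilt [ 0.0009 -0.0004] F [ 0.5 -0.2  0.1] w 0.995 gf 0.0
-0.9 0.17 0.02 0 0 0.09 -1; -0.9 0.19 0.02 0 0 0.09 -1; -0.9 0.2 0.02 0 0 0.09 -1; -0.9 0.21 0.02 0 0 0.08 -1; -0.9 0.22 0.02 0 0 0.09 -1; -0.89 0.23 0.02 0 0 0.08 -1; -0.89 0.24 0.02 0 0 0.09 -1; -0.89 0.25 0.02 0 0 0.08 -1; -0.88 0.26 0.02 0 0 0.09 -1; -0.88 0.27 0.02 0 0 0.08 -1
-0.88 0.28 0.02 0 0 0.09 -1; -0.87 0.29 0.02 0 0 0.08 -1; -0.87 0.3 0.02 0 0 0.09 -1; -0.87 0.31 0.02 0 0 0.08 -1; -0.86 0.32 0.02 0 0 0.09 -1; -0.86 0.33 0.02 0 0 0.08 -1; -0.86 0.34 0.03 0 0 0.09 -1; -0.85 0.35 0.02 0 0 0.08 -1; -0.85 0.36 0.03 0 0 0.09 -1; -0.84 0.38 0.02 0 0 0.08 -1
-0.84 0.38 0.03 0 0 0.09 -1; -0.83 0.4 0.02 0 0 0.08 -1; -0.83 0.4 0.03 0 0 0.09 -1; -0.82 0.42 0.02 0 0 0.08 -1; -0.82 0.42 0.03 0 0 0.09 -1; -0.81 0.44 0.02 0 0 0.08 -1; -0 -0 0.9 0 0 0 -1; -0 -0 0.9 0 0 0 -1; -0 -0 0.9 0 0 0 -1; -0 -0 0.9 0 0 0 -1
end [0.3769 0.23   0.0601] -92.29
```

View pics/s3.png

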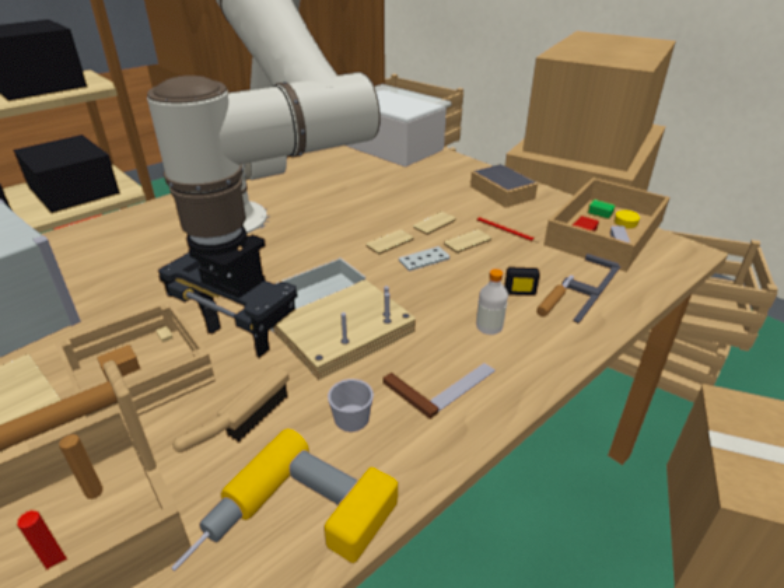

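Brush stands on the bench at (260,405), and the blanks and template are where they were. On to the blank at (0.377, 0.230).

Request:
jog_arm(plan="-0.9 0.17 0.02 0 0 0.09 -1; -0.9 0.19 0.02 0 0 0.09 -1; -0.9 0.2 0.02 0 0 0.09 -1; -0.9 0.21 0.02 0 0 0.08 -1; -0.9 0.22 0.02 0 0 0.09 -1; -0.89 0.23 0.02 0 0 0.08 -1; -0.89 0.24 0.02 0 0 0.09 -1; -0.89 0.25 0.02 0 0 0.08 -1; -0.88 0.26 0.02 0 0 0.09 -1; -0.88 0.27 0.02 0 0 0.08 -1")

```text
time_s: 25.35
tcp_pos: [0.5401, -0.0995, 0.1579]
ee_rot: [[0.149, -0.989, 0.001], [-0.989, -0.149, -0.0], [0.0, -0.001, -1.0]]
wrist_force: [-0.3, -0.3, 0.4]
gripper_width: 1.002
gripper_force: 0.0
```

Request:
jog_arm(plan="-0.88 0.28 0.02 0 0 0.09 -1; -0.87 0.29 0.02 0 0 0.08 -1; -0.87 0.3 0.02 0 0 0.09 -1; -0.87 0.31 0.02 0 0 0.08 -1; -0.86 0.32 0.02 0 0 0.09 -1; -0.86 0.33 0.02 0 0 0.08 -1; -0.86 0.34 0.03 0 0 0.09 -1; -0.85 0.35 0.02 0 0 0.08 -1; -0.85 0.36 0.03 0 0 0.09 -1; -0.84 0.38 0.02 0 0 0.08 -1")

```text
time_s: 26.35
tcp_pos: [0.4383, 0.1072, 0.1525]
ee_rot: [[0.031, -1.0, 0.001], [-1.0, -0.031, 0.001], [-0.001, -0.001, -1.0]]
wrist_force: [-0.3, 0.5, -0.3]
gripper_width: 1.001
gripper_force: 0.0
```

Request:
jog_arm(plan="-0.84 0.38 0.03 0 0 0.09 -1; -0.83 0.4 0.02 0 0 0.08 -1; -0.83 0.4 0.03 0 0 0.09 -1; -0.82 0.42 0.02 0 0 0.08 -1; -0.82 0.42 0.03 0 0 0.09 -1; -0.81 0.44 0.02 0 0 0 -1; 0 0 0.9 0 0 0 -1; 0 0 0.9 0 0 0 -1; 0 0 0.9 0 0 0 -1; 0 0 0.9 0 0 0 -1")

```text
time_s: 27.35
tcp_pos: [0.3772, 0.2306, 0.058]
ee_rot: [[-0.028, -1.0, 0.001], [-1.0, 0.028, 0.002], [-0.002, -0.001, -1.0]]
wrist_force: [0.2, 0.8, -0.4]
gripper_width: 1.001
gripper_force: 0.0
```

```bash
python3 - <<'E'
from h import *
plan([(.3769,.230,.003,-92.3,6,-1)])
E
```

```text
t 27.35 pos [0.3772 0.2306 0.058 ] th -91.63 tilt [0.0014 0.0016] F [ 0.2  0.8 -0.4] w 1.001 gf 0.0
0 0 0.37 0 0 0.01 -1; 0 0 0.37 0 0 0.01 -1; 0.01 0 0.37 0 0 0.02 -1; 0 0 0.36 0 0 0.01 -1; 0.01 0.01 0.37 0 0 0.02 -1; 0 0 0.36 0 0 0.01 -1; 0 0 0 0 0 0 -1; 0 0 0 0 0 0 -1; 0 0 0 0 0 0 -1; 0 0 0 0 0 0 -1
end [0.3769 0.2301 0.003 ] -92.27
```

Request:
jog_arm(plan="0 0 0.5 0 0 0.02 -1; 0.01 0 0.5 0 0 0.02 -1; 0.01 0.01 0.5 0 0 0.02 -1; 0 0 0.4 0 0 0.02 -1; 0 0 0.26 0 0 0 0; 0 0 0 0 0 0 0; 0 0 0 0 0 0 1; 0 0 0 0 0 0 1; 0 0 0 0 0 0 1; 0 0 0 0 0 0 1")

```text
time_s: 28.35
tcp_pos: [0.3768, 0.2298, 0.0044]
ee_rot: [[-0.04, -0.999, 0.001], [-0.999, 0.04, 0.001], [-0.001, -0.001, -1.0]]
wrist_force: [-0.3, -0.0, 1.0]
gripper_width: 0.566
gripper_force: 30.0
```

```bash
python3 - <<'E'
from h import *
x,y=fx(.027,.009)
plan([(.3769,.230,.13,-92.3,6,1),(x,y,.15,-90+FY,15,1),(x,y,.05,-90+FY,8,1),(x,y,.04,-90+FY,1,1)])
E
```

```text
t 28.35 pos [0.3768 0.2298 0.0044] th -92.29 tilt [0.0006 0.0007] F [-0.3 -0.   1. ] w 0.566 gf 30.0
-0 -0 -0.84 0 0 0 1; -0 -0 -0.84 0 0 0 1; -0 -0 -0.84 0 0 0 1; -0 -0 -0.83 0 0 0 1; -0 -0 -0.84 0 0 0 1; -0.01 -0 -0.83 0 0 0 1; 0.74 -0.61 -0.05 0 0 0.02 1; 0.74 -0.61 -0.05 0 0 0.02 1; 0.74 -0.62 -0.05 0 0 0.02 1; 0.73 -0.62 -0.05 0 0 0.02 1
0.73 -0.62 -0.05 0 0 0.02 1; 0.73 -0.62 -0.06 0 0 0.02 1; 0.73 -0.63 -0.05 0 0 0.02 1; 0.73 -0.63 -0.06 0 0 0.02 1; 0.73 -0.63 -0.05 0 0 0.02 1; 0.72 -0.63 -0.06 0 0 0.02 1; 0.72 -0.63 -0.05 0 0 0.02 1; 0.72 -0.63 -0.06 0 0 0.01 1; 0.72 -0.64 -0.05 0 0 0.02 1; 0.72 -0.64 -0.06 0 0 0.01 1
0.72 -0.63 -0.05 0 0 0.02 1; 0 -0 0.5 0 0 -0 1; 0 -0 0.5 0 0 -0 1; 0 -0 0.5 0 0 -0 1; 0 -0 0.5 0 0 -0 1; 0 -0 0.5 0 0 -0 1; 0 -0 0.5 0 0 -0 1; 0 -0 0.5 0 0 -0 1; 0 -0 0.5 0 0 -0 1; 0 -0 0.4 0 0 -0 1
end [ 0.595  -0.0564  0.0399] -94.53
```

Request:
jog_arm(plan="0 0 -0.84 0 0 0 1; 0 0 -0.84 0 0 0 1; 0 0 -0.84 0 0 0 1; 0 0 -0.83 0 0 0 1; 0 0 -0.84 0 0 0 1; 0 0 -0.83 0 0 0 1; 0.74 -0.61 -0.05 0 0 0.02 1; 0.74 -0.61 -0.05 0 0 0.02 1; 0.74 -0.62 -0.05 0 0 0.02 1; 0.73 -0.62 -0.05 0 0 0.02 1")

```text
time_s: 29.35
tcp_pos: [0.4351, 0.1524, 0.1348]
ee_rot: [[-0.051, -0.999, 0.0], [-0.999, 0.051, 0.0], [-0.0, -0.0, -1.0]]
wrist_force: [0.5, -0.3, -1.7]
gripper_width: 0.572
gripper_force: 30.0
```

Request:
jog_arm(plan="0.73 -0.62 -0.05 0 0 0.02 1; 0.73 -0.62 -0.06 0 0 0.02 1; 0.73 -0.63 -0.05 0 0 0.02 1; 0.73 -0.63 -0.06 0 0 0.02 1; 0.73 -0.63 -0.05 0 0 0.02 1; 0.72 -0.63 -0.06 0 0 0.02 1; 0.72 -0.63 -0.05 0 0 0.02 1; 0.72 -0.63 -0.06 0 0 0.01 1; 0.72 -0.64 -0.05 0 0 0.02 1; 0.72 -0.64 -0.06 0 0 0.01 1")

```text
time_s: 30.35
tcp_pos: [0.5807, -0.0386, 0.1482]
ee_rot: [[-0.077, -0.997, -0.0], [-0.997, 0.077, 0.0], [-0.0, 0.0, -1.0]]
wrist_force: [-1.0, 1.1, -0.5]
gripper_width: 0.565
gripper_force: 30.0
```

Request:
jog_arm(plan="0.72 -0.63 -0.05 0 0 0.02 1; 0 0 0 0 0 0 1; 0 0 0.5 0 0 0 1; 0 0 0.5 0 0 0 1; 0 0 0.5 0 0 0 1; 0 0 0.5 0 0 0 1; 0 0 0.5 0 0 0 1; 0 0 0.5 0 0 0 1; 0 0 0.5 0 0 0 1; 0 0 0 0 0 0 1")

```text
time_s: 31.35
tcp_pos: [0.5933, -0.057, 0.0597]
ee_rot: [[-0.08, -0.997, -0.004], [-0.997, 0.08, -0.0], [0.001, 0.004, -1.0]]
wrist_force: [-1.1, -0.1, -0.9]
gripper_width: 0.564
gripper_force: 30.0
```

```bash
python3 - <<'E'
from h import *
x,y=fx(.027,.009)
plan([(x,y,.0405,-90+FY,5,1),(*fx(.03,.009),.0405,-90+FY,3,1),(*fx(.03,.012),.0405,-90+FY,2,1)])
im,d,c=cap('scene'); cv2.imwrite('pics/s4.png',cv2.resize(im[150:300,150:330,::-1],None,fx=3.5,fy=3.5))
E
```

```text
t 31.35 pos [ 0.5933 -0.057   0.0597] th -94.56 tilt [-0.0044 -0.0003] F [-1.1 -0.1 -0.9] w 0.564 gf 30.0
-0.01 -0.01 0.15 0 0 -0 1; -0 -0.01 0.15 0 0 -0 1; -0.01 -0.02 0.16 0 0 -0 1; -0 -0.01 0.15 0 0 -0 1; -0.01 -0.02 0.16 0 0 -0 1; 0 -0.04 -0 0 0 -0 1; 0 -0.04 -0 0 0 -0 1; 0 -0.04 -0 0 0 -0 1; -0.06 0 -0 0 0 -0 1; -0.06 0 -0 0 0 -0 1
end [ 0.5984 -0.0536  0.0404] -94.56
```

View pics/s4.png

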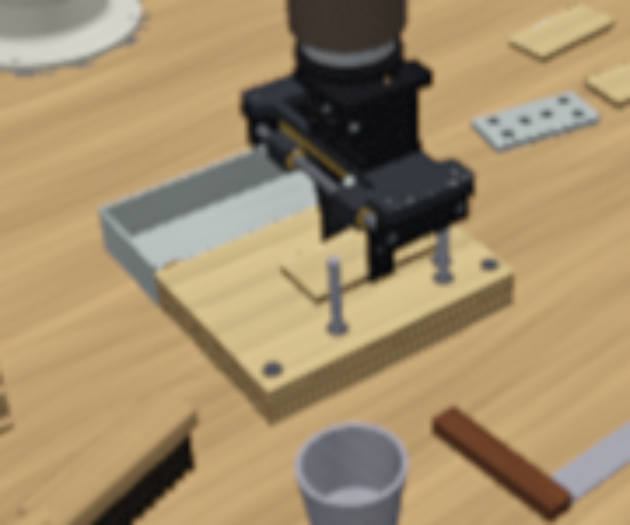

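Blank is held level just above the bed, in front of the pins (left end near (300,280)). I'll lower it and ease it into the pins.

Request:
jog_arm(plan="0 -0.01 0.16 0 0 0 1; 0 -0.01 0.16 0 0 0 1; 0 -0.01 0.16 0 0 0 1; 0 -0.01 0.16 0 0 0 1; 0 -0.01 0.14 0 0 0 1; 0 -0.05 0 0 0 0 1; 0 -0.05 0 0 0 0 1; 0 -0.04 0 0 0 0 1; -0.06 0 0 0 0 0 1; -0.06 0 0 0 0 0 1")

```text
time_s: 32.4
tcp_pos: [0.5976, -0.0551, 0.0419]
ee_rot: [[-0.08, -0.997, -0.005], [-0.997, 0.08, -0.001], [0.002, 0.005, -1.0]]
wrist_force: [-3.7, -2.4, 0.4]
gripper_width: 0.568
gripper_force: 30.0
```

Request:
jog_arm(plan="0 -0.04 0 0 0 0 1; 0 -0.02 0 0 0 0 1; 0 0 0 0 0 0 1; 0 0 0 0 0 0 1; -0.04 0 0 0 0 0 1; -0.02 0 0 0 0 0 1; 0 0 0 0 0 0 1; 0 0 0 0 0 0 1; 0 0 0 0 0 0 1; 0 0 0 0 0 0 1")

```text
time_s: 33.4
tcp_pos: [0.5977, -0.0542, 0.0415]
ee_rot: [[-0.08, -0.997, -0.008], [-0.997, 0.08, -0.002], [0.002, 0.008, -1.0]]
wrist_force: [-6.6, -4.3, 1.0]
gripper_width: 0.567
gripper_force: 30.0
```

Request:
jog_arm(plan="0 0 0.06 0 0 0 1; 0 0 0.02 0 0 0 1; 0 0 0 0 0 0 1; 0 0 0 0 0 0 -1; 0 0 0 0 0 0 -1; 0 0 0 0 0 0 -1; 0 0 0 0 0 0 -1; 0 0 0 0 0 0 -1; 0 0 0 0 0 0 -1; 0 0 0 0 0 0 -1")

```text
time_s: 34.4
tcp_pos: [0.6016, -0.0528, 0.0406]
ee_rot: [[-0.079, -0.997, 0.0], [-0.997, 0.079, 0.0], [-0.0, -0.0, -1.0]]
wrist_force: [0.4, 0.5, -0.3]
gripper_width: 0.994
gripper_force: 0.0
```

```bash
python3 - <<'E'
from h import *
plan([(.5977,-.0542,.15,-94.5,5,-1),(.3828,.3799,.12,-87.8,20,-1),(.3828,.3799,.05,-87.8,5,-1),(.3828,.3799,.003,-87.8,5,-1)])
E
```

```text
t 34.4 pos [ 0.6016 -0.0528  0.0406] th -94.52 tilt [0.0004 0.    ] F [ 0.4  0.5 -0.3] w 0.994 gf 0.0
0.01 0.03 -0.88 0 0 -0 -1; 0.01 0.03 -0.87 0 0 -0 -1; 0.02 0.03 -0.88 0 0 -0 -1; 0.01 0.03 -0.87 0 0 -0 -1; 0.02 0.03 -0.88 0 0 -0 -1; -0.83 0.5 0.06 0 0 -0.04 -1; -0.83 0.49 0.06 0 0 -0.04 -1; -0.84 0.49 0.06 0 0 -0.04 -1; -0.84 0.48 0.06 0 0 -0.04 -1; -0.84 0.48 0.06 0 0 -0.04 -1
-0.85 0.47 0.06 0 0 -0.04 -1; -0.85 0.47 0.06 0 0 -0.04 -1; -0.85 0.46 0.06 0 0 -0.04 -1; -0.85 0.46 0.06 0 0 -0.04 -1; -0.86 0.45 0.06 0 0 -0.04 -1; -0.86 0.45 0.06 0 0 -0.04 -1; -0.86 0.45 0.06 0 0 -0.04 -1; -0.86 0.44 0.06 0 0 -0.05 -1; -0.87 0.43 0.06 0 0 -0.04 -1; -0.87 0.43 0.06 0 0 -0.05 -1
-0.87 0.42 0.06 0 0 -0.04 -1; -0.87 0.42 0.06 0 0 -0.05 -1; -0.88 0.42 0.06 0 0 -0.04 -1; -0.88 0.41 0.06 0 0 -0.05 -1; -0.88 0.4 0.06 0 0 -0.04 -1; 0 0 0.56 0 0 -0 -1; 0 0 0.56 0 0 -0 -1; 0 0 0.56 0 0 -0 -1; 0 0 0.56 0 0 -0 -1; 0 0 0.56 0 0 -0 -1
0 0 0.38 0 0 -0 -1; 0 0 0.38 0 0 -0 -1; 0 0 0.37 0 0 -0 -1; 0 0 0.38 0 0 -0 -1; 0 0 0.37 0 0 -0 -1; 0 0 0 0 0 0 -1; 0 0 0 0 0 0 -1; 0 0 0 0 0 0 -1; 0 0 0 0 0 0 -1; 0 0 0 0 0 0 -1
end [0.3828 0.38   0.0031] -87.8
```

Request:
jog_arm(plan="0.01 0.03 -0.88 0 0 0 -1; 0.01 0.03 -0.87 0 0 0 -1; 0.02 0.03 -0.88 0 0 0 -1; 0.01 0.03 -0.87 0 0 0 -1; 0.02 0.03 -0.88 0 0 0 -1; -0.83 0.5 0.06 0 0 -0.04 -1; -0.83 0.49 0.06 0 0 -0.04 -1; -0.84 0.49 0.06 0 0 -0.04 -1; -0.84 0.48 0.06 0 0 -0.04 -1; -0.84 0.48 0.06 0 0 -0.04 -1")

```text
time_s: 35.4
tcp_pos: [0.5433, 0.0549, 0.1426]
ee_rot: [[-0.051, -0.999, 0.0], [-0.999, 0.051, 0.0], [-0.0, -0.0, -1.0]]
wrist_force: [0.3, -0.4, 0.1]
gripper_width: 0.996
gripper_force: 0.0
```

Request:
jog_arm(plan="-0.85 0.47 0.06 0 0 -0.04 -1; -0.85 0.47 0.06 0 0 -0.04 -1; -0.85 0.46 0.06 0 0 -0.04 -1; -0.85 0.46 0.06 0 0 -0.04 -1; -0.86 0.45 0.06 0 0 -0.04 -1; -0.86 0.45 0.06 0 0 -0.04 -1; -0.86 0.45 0.06 0 0 -0.04 -1; -0.86 0.44 0.06 0 0 -0.05 -1; -0.87 0.43 0.06 0 0 -0.04 -1; -0.87 0.43 0.06 0 0 -0.05 -1")

```text
time_s: 36.4
tcp_pos: [0.4361, 0.2724, 0.1276]
ee_rot: [[0.008, -1.0, 0.0], [-1.0, -0.008, 0.0], [-0.0, -0.0, -1.0]]
wrist_force: [-0.1, -0.2, -0.7]
gripper_width: 0.999
gripper_force: 0.0
```

Request:
jog_arm(plan="-0.87 0.42 0.06 0 0 -0.04 -1; -0.87 0.42 0.06 0 0 -0.05 -1; -0.88 0.42 0.06 0 0 -0.04 -1; -0.88 0.41 0.06 0 0 -0.05 -1; -0.88 0.4 0.06 0 0 -0.04 -1; 0 0 0.56 0 0 0 -1; 0 0 0.56 0 0 0 -1; 0 0 0.56 0 0 0 -1; 0 0 0.56 0 0 0 -1; 0 0 0.3 0 0 0 -1")

```text
time_s: 37.4
tcp_pos: [0.3823, 0.3795, 0.0555]
ee_rot: [[0.038, -0.999, -0.001], [-0.999, -0.038, -0.001], [0.001, 0.001, -1.0]]
wrist_force: [0.6, -0.6, -0.6]
gripper_width: 1.004
gripper_force: 0.0
```

```bash
python3 - <<'E'
from h import *
im,d,c=cap('top'); P=cloud(d,c)
Q=P[165:235,262:365].reshape(-1,3); D=Q[:,:2]-F; a=np.radians(FY); q=np.c_[D@[np.cos(a),np.sin(a)],D@[-np.sin(a),np.cos(a)]]
m=(Q[:,2]>.0415)&(Q[:,2]<.051)&(q[:,0]<.053)&(q[:,0]>-.06); b=cv2.minAreaRect((q[m]*1000).astype(np.float32)); print('pile',b,Q[m,2].mean())
m=(P[...,2]>.006)&(P[...,2]<.02); R=P[220:300,115:240][m[220:300,115:240]]
t=R[(abs(R[:,0]-.4866)<.08)&(abs(R[:,1]-.237)<.07)&(R[:,0]>.43)]; print('tmpl',cv2.minAreaRect((t[:,:2]*1000).astype(np.float32)))
t=R[(abs(R[:,0]-.501)<.06)&(abs(R[:,1]-.373)<.065)]; print('A',cv2.minAreaRect((t[:,:2]*1000).astype(np.float32)))
plan([(.3828,.3799,.003,-87.8,5,-1)])
E
```

```text
pile ((28.81890869140625, 12.095748901367188), (88.3828125, 118.87328338623047), 25.870758056640625) 0.04573788417082983
tmpl ((489.4466247558594, 236.43475341796875), (110.00047302246094, 55.967201232910156), 75.8358154296875)
A ((501.237548828125, 373.1592712402344), (110.658447265625, 49.93339538574219), 81.9767074584961)
t 37.45 pos [0.3821 0.379  0.0547] th -87.83 tilt [-0.0017 -0.0026] F [-0.4 -0.7 -0.7] w 0.998 gf 0.0
-0.01 -0.01 0.41 0 0 -0 -1; -0.01 -0.01 0.41 0 0 -0 -1; -0 -0 0.42 0 0 -0 -1; -0.01 -0.01 0.41 0 0 -0 -1; -0 -0 0.42 0 0 -0 -1; 0 0 0 0 0 0 -1; 0 0 0 0 0 0 -1; 0 0 0 0 0 0 -1; 0 0 0 0 0 0 -1; 0 0 0 0 0 0 -1
end [0.3828 0.3798 0.0029] -87.83
```

Request:
jog_arm(plan="-0.01 0 0.5 0 0 0 -1; -0.01 -0.01 0.5 0 0 0 -1; -0.01 -0.01 0.5 0 0 0 -1; 0 0 0.35 0 0 0 -1; 0 0 0.2 0 0 0 0; 0 0 0 0 0 0 0; 0 0 0 0 0 0 1; 0 0 0 0 0 0 1; 0 0 0 0 0 0 1; 0 0 0 0 0 0 1")

```text
time_s: 38.45
tcp_pos: [0.3833, 0.3809, 0.0057]
ee_rot: [[0.038, -0.999, 0.0], [-0.999, -0.038, 0.001], [-0.001, -0.0, -1.0]]
wrist_force: [-0.1, 0.1, 0.7]
gripper_width: 0.563
gripper_force: 30.0
```

```bash
python3 - <<'E'
from h import *
x,y=fx(.027,.009)
im,d,c=cap('top'); P=cloud(d,c)
Q=P[165:235,262:365].reshape(-1,3); D=Q[:,:2]-F; a=np.radians(FY); q=np.c_[D@[np.cos(a),np.sin(a)],D@[-np.sin(a),np.cos(a)]]*1000
for lo,hi in ((.041,.055),):
  m=(Q[:,2]>lo)&(Q[:,2]<hi)
  A=m&(abs(q[:,1]-12)<35)&(q[:,0]<62)&(q[:,0]>-20); print('x',np.percentile(q[A,0],[1,5,50,95,99]).round(1))
  A=m&(abs(q[:,0]-22)<12)&(q[:,1]>-70)&(q[:,1]<90); print('y',np.percentile(q[A,1],[1,5,50,95,99]).round(1))
plan([(.3828,.3799,.10,-87.8,4,1),(x,y,.15,-90+FY,20,1),(x,y,.055,-90+FY,8,1)])
E
```

```text
x [ 4.6  6.  28.6 51.6 53.9]
y [-41.6 -36.8  11.5  61.9  65.5]
t 38.5 pos [0.3833 0.3809 0.0057] th -87.81 tilt [0.0004 0.0007] F [-0.2 -0.4  0.9] w 0.568 gf 30.0
0.01 0.01 -0.94 0 0 -0 1; 0.01 0 -0.94 0 0 -0 1; 0.01 0.01 -0.95 0 0 -0 1; 0.01 0 -0.94 0 0 -0 1; 0.89 -0.39 -0.1 0 0 0.04 1; 0.89 -0.4 -0.1 0 0 0.04 1; 0.88 -0.4 -0.1 0 0 0.04 1; 0.88 -0.41 -0.1 0 0 0.04 1; 0.88 -0.41 -0.1 0 0 0.04 1; 0.88 -0.42 -0.1 0 0 0.04 1
0.87 -0.42 -0.1 0 0 0.04 1; 0.87 -0.42 -0.1 0 0 0.04 1; 0.87 -0.43 -0.1 0 0 0.04 1; 0.87 -0.43 -0.1 0 0 0.04 1; 0.87 -0.44 -0.1 0 0 0.04 1; 0.86 -0.44 -0.1 0 0 0.04 1; 0.86 -0.45 -0.1 0 0 0.05 1; 0.86 -0.46 -0.1 0 0 0.04 1; 0.85 -0.46 -0.1 0 0 0.05 1; 0.85 -0.47 -0.1 0 0 0.04 1
0.85 -0.47 -0.1 0 0 0.05 1; 0.85 -0.48 -0.1 0 0 0.04 1; 0.84 -0.48 -0.1 0 0 0.05 1; 0.84 -0.48 -0.1 0 0 0.04 1; -0 -0 0.47 0 0 0 1; -0 -0 0.48 0 0 0 1; -0 -0 0.47 0 0 0 1; -0 -0 0.48 0 0 0 1; -0 -0 0.47 0 0 0 1; -0 -0 0.48 0 0 0 1
-0 -0 0.47 0 0 0 1; -0 -0 0.48 0 0 0 1; 0 0 0 0 0 0 1; 0 0 0 0 0 0 1; 0 0 0 0 0 0 1; 0 0 0 0 0 0 1; 0 0 0 0 0 0 1; 0 0 0 0 0 0 1; 0 0 0 0 0 0 1; 0 0 0 0 0 0 1
end [ 0.595  -0.0565  0.055 ] -94.53
```

Request:
jog_arm(plan="0.01 0.01 -0.94 0 0 0 1; 0.01 0 -0.94 0 0 0 1; 0.01 0.01 -0.95 0 0 0 1; 0.01 0 -0.94 0 0 0 1; 0.89 -0.39 -0.3 0 0 0.04 1; 0.89 -0.4 -0.3 0 0 0.04 1; 0.88 -0.4 -0.3 0 0 0.04 1; 0.88 -0.41 -0.3 0 0 0.04 1; 0.88 -0.41 -0.3 0 0 0.04 1; 0.88 -0.42 -0.3 0 0 0.04 1")

```text
time_s: 39.5
tcp_pos: [0.4467, 0.2476, 0.1449]
ee_rot: [[0.004, -1.0, -0.0], [-1.0, -0.004, 0.0], [-0.0, 0.0, -1.0]]
wrist_force: [-0.2, -0.2, -0.9]
gripper_width: 0.568
gripper_force: 30.0
```

Request:
jog_arm(plan="0.87 -0.42 -0.2 0 0 0.04 1; 0.87 -0.42 0 0 0 0.04 1; 0.87 -0.43 0 0 0 0.04 1; 0.87 -0.43 0 0 0 0.04 1; 0.87 -0.44 0 0 0 0.04 1; 0.86 -0.44 0 0 0 0.04 1; 0.86 -0.45 0 0 0 0.05 1; 0.86 -0.46 0 0 0 0.04 1; 0.85 -0.46 0 0 0 0.05 1; 0.85 -0.47 0 0 0 0.04 1")

```text
time_s: 40.5
tcp_pos: [0.5526, 0.0296, 0.1495]
ee_rot: [[-0.054, -0.999, -0.0], [-0.999, 0.054, 0.0], [-0.0, 0.0, -1.0]]
wrist_force: [-0.3, 0.3, 0.5]
gripper_width: 0.564
gripper_force: 30.0
```

Request:
jog_arm(plan="0.85 -0.47 0 0 0 0.05 1; 0.85 -0.48 0 0 0 0.04 1; 0.84 -0.48 0 0 0 0.05 1; 0.84 -0.48 0 0 0 0.04 1; 0 0 0 0 0 0 1; 0 0 0.47 0 0 0 1; 0 0 0.48 0 0 0 1; 0 0 0.47 0 0 0 1; 0 0 0.48 0 0 0 1; 0 0 0.47 0 0 0 1")

```text
time_s: 41.5
tcp_pos: [0.5944, -0.0563, 0.0889]
ee_rot: [[-0.078, -0.997, -0.001], [-0.997, 0.078, -0.0], [0.0, 0.001, -1.0]]
wrist_force: [0.5, 0.0, -0.6]
gripper_width: 0.567
gripper_force: 30.0
```

```bash
python3 - <<'E'
from h import *
x,y=fx(.026,.009)
plan([(x,y,.0525,-90+FY,9,1),(x,y,.0525,-90+FY,1,1)])
E
```

```text
t 41.5 pos [ 0.5944 -0.0563  0.0889] th -94.49 tilt [-0.001  -0.0001] F [ 0.5  0.  -0.6] w 0.567 gf 30.0
0 0 0.16 0 0 0 1; 0 0 0.16 0 0 0 1; 0 0 0.16 0 0 0 1; 0 0 0.16 0 0 0 1; 0 0 0.16 0 0 0 1; 0 0 0.16 0 0 0 1; 0 0 0.17 0 0 0 1; 0 0.01 0.16 0 0 0 1; 0 0 0.17 0 0 0 1; 0 0 -0 0 0 0 1
end [ 0.5942 -0.0563  0.0524] -94.49
```

Request:
jog_arm(plan="0 0 0.3 0 0 0 1; 0 0 0.3 0 0 0 1; 0 0 0.3 0 0 0 1; 0 0 0.25 0 0 0 1; 0 0 0.15 0 0 0 1; 0 0 0.08 0 0 0 1; 0 0 0.04 0 0 0 1; 0 0 0 0 0 0 1; 0 0 0 0 0 0 1; 0 0 0 0 0 0 1")

```text
time_s: 42.5
tcp_pos: [0.595, -0.0568, 0.0551]
ee_rot: [[-0.079, -0.997, 0.001], [-0.997, 0.079, 0.0], [-0.0, -0.001, -1.0]]
wrist_force: [0.1, 1.1, 0.0]
gripper_width: 0.567
gripper_force: 30.0
```

Request:
jog_arm(plan="0 -0.05 0 0 0 0 1; 0 -0.05 0 0 0 0 1; 0 -0.05 0 0 0 0 1; 0 -0.05 0 0 0 0 1; 0 -0.05 0 0 0 0 1; 0 0 0 0 0 0 1; -0.06 0 0 0 0 0 1; -0.06 0 0 0 0 0 1; -0.06 0 0 0 0 0 1; 0 0 0 0 0 0 1")

```text
time_s: 43.5
tcp_pos: [0.5978, -0.0539, 0.0534]
ee_rot: [[-0.08, -0.997, -0.009], [-0.997, 0.08, -0.001], [0.002, 0.008, -1.0]]
wrist_force: [-5.5, -1.8, -0.1]
gripper_width: 0.569
gripper_force: 30.0
```

Request:
jog_arm(plan="-0.05 0 0.04 0 0 0 1; -0.03 0 0.04 0 0 0 1; 0 0 0.02 0 0 0 1; 0 0 0 0 0 0 1; 0 0 0 0 0 0 1; 0 0 0 0 0 0 1; 0 0 0 0 0 0 1; 0 0 0 0 0 0 1; 0 0 0 0 0 0 1; 0 0 0 0 0 0 1")

```text
time_s: 44.5
tcp_pos: [0.5979, -0.0524, 0.0519]
ee_rot: [[-0.08, -0.997, -0.008], [-0.997, 0.08, -0.002], [0.003, 0.008, -1.0]]
wrist_force: [-6.8, -3.0, 4.5]
gripper_width: 0.565
gripper_force: 30.0
```

Request:
jog_arm(plan="0 0 0 0 0 0 -1; 0 0 0 0 0 0 -1; 0 0 0 0 0 0 -1; 0 0 0 0 0 0 -1; 0 0 0 0 0 0 -1; 0 0 0 0 0 0 -1; 0 0 -0.3 0 0 0 -1; 0 0 -0.8 0 0 0 -1; 0 0 -0.8 0 0 0 -1; 0 0 -0.8 0 0 0 -1")

```text
time_s: 45.5
tcp_pos: [0.6017, -0.0508, 0.1211]
ee_rot: [[-0.079, -0.997, 0.001], [-0.997, 0.079, -0.0], [0.0, -0.001, -1.0]]
wrist_force: [0.2, -0.6, -0.0]
gripper_width: 0.998
gripper_force: 0.0
```

```bash
python3 - <<'E'
from h import *
plan([(.5980,-.0542,.145,-94.5,2,-1),(.5012,.3729,.12,-98,18,-1),(.5012,.3729,.05,-98,5,-1)])
E
```

```text
t 45.5 pos [ 0.6017 -0.0508  0.1211] th -94.53 tilt [ 0.0005 -0.0001] F [ 0.2 -0.6 -0. ] w 0.998 gf 0.0
0.07 0.07 -0.48 0 0 -0 -1; 0.08 0.07 -0.48 0 0 -0 -1; -0.93 0.29 0.06 0 0 0.02 -1; -0.93 0.29 0.06 0 0 0.02 -1; -0.93 0.29 0.06 0 0 0.02 -1; -0.93 0.3 0.05 0 0 0.02 -1; -0.93 0.3 0.06 0 0 0.03 -1; -0.92 0.3 0.05 0 0 0.02 -1; -0.92 0.31 0.06 0 0 0.03 -1; -0.92 0.31 0.05 0 0 0.02 -1
-0.92 0.31 0.06 0 0 0.03 -1; -0.92 0.32 0.05 0 0 0.02 -1; -0.92 0.32 0.06 0 0 0.03 -1; -0.92 0.32 0.05 0 0 0.02 -1; -0.92 0.33 0.06 0 0 0.03 -1; -0.92 0.33 0.05 0 0 0.02 -1; -0.91 0.33 0.06 0 0 0.03 -1; -0.91 0.33 0.05 0 0 0.02 -1; -0.91 0.34 0.06 0 0 0.03 -1; -0.92 0.34 0.05 0 0 0.02 -1
0 0 0.56 0 0 0 -1; 0 0 0.56 0 0 0 -1; 0 0 0.56 0 0 0 -1; 0 0 0.56 0 0 0 -1; 0 0 0.56 0 0 0 -1; 0 0 0 0 0 0 -1; 0 0 0 0 0 0 -1; 0 0 0 0 0 0 -1; 0 0 0 0 0 0 -1; 0 0 0 0 0 0 -1
end [0.5013 0.373  0.0501] -97.97
```

Request:
jog_arm(plan="0.07 0.07 -0.48 0 0 0 -1; 0.08 0.07 -0.48 0 0 0 -1; -0.93 0.29 0.06 0 0 0.02 -1; -0.93 0.29 0.06 0 0 0.02 -1; -0.93 0.29 0.06 0 0 0.02 -1; -0.93 0.3 0.05 0 0 0.02 -1; -0.93 0.3 0.06 0 0 0.03 -1; -0.92 0.3 0.05 0 0 0.02 -1; -0.92 0.31 0.06 0 0 0.03 -1; -0.92 0.31 0.05 0 0 0.02 -1")

```text
time_s: 46.5
tcp_pos: [0.5541, 0.1362, 0.1324]
ee_rot: [[-0.104, -0.995, -0.001], [-0.995, 0.104, -0.0], [0.0, 0.001, -1.0]]
wrist_force: [0.9, -0.1, 0.9]
gripper_width: 0.999
gripper_force: 0.0
```

Request:
jog_arm(plan="-0.92 0.31 0.06 0 0 0.03 -1; -0.92 0.32 0.05 0 0 0.02 -1; -0.92 0.32 0.06 0 0 0.03 -1; -0.92 0.32 0.05 0 0 0.02 -1; -0.92 0.33 0.06 0 0 0.03 -1; -0.92 0.33 0.05 0 0 0.02 -1; -0.91 0.33 0.06 0 0 0.03 -1; -0.91 0.33 0.05 0 0 0.02 -1; -0.91 0.34 0.06 0 0 0.03 -1; -0.92 0.34 0.05 0 0 0.02 -1")

```text
time_s: 47.5
tcp_pos: [0.5006, 0.3734, 0.1185]
ee_rot: [[-0.139, -0.99, -0.001], [-0.99, 0.139, -0.001], [0.001, 0.001, -1.0]]
wrist_force: [0.2, 1.0, 1.5]
gripper_width: 1.0
gripper_force: 0.0
```

Request:
jog_arm(plan="0 0 0.5 0 0 0 -1; 0 0 0.6 0 0 0 -1; 0 0 0.6 0 0 0 -1; 0 0 0.6 0 0 0 -1; 0 0 0.5 0 0 0 -1; 0 0 0 0 0 0 -1; 0 0 0 0 0 0 -1; 0 0 0 0 0 0 -1; 0 0 0 0 0 0 -1; 0 0 0 0 0 0 -1")

```text
time_s: 48.5
tcp_pos: [0.5015, 0.3733, 0.0495]
ee_rot: [[-0.139, -0.99, 0.001], [-0.99, 0.139, 0.001], [-0.001, -0.001, -1.0]]
wrist_force: [0.1, -0.0, 0.2]
gripper_width: 0.999
gripper_force: 0.0
```

```bash
cat >> h.py <<'E'
def pile(lo,hi):
    im,d,c=cap('top'); P=cloud(d,c); Q=P[160:235,262:365].reshape(-1,3); D=Q[:,:2]-F; a=np.radians(FY); q=np.c_[D@[np.cos(a),np.sin(a)],D@[-np.sin(a),np.cos(a)]]*1000
    m=(Q[:,2]>lo)&(Q[:,2]<hi)
    A=m&(abs(q[:,1]-12)<35)&(q[:,0]<62)&(q[:,0]>-20); print('x',np.percentile(q[A,0],[1,5,50,95,99]).round(1),Q[A,2].mean().round(4))
    A=m&(abs(q[:,0]-22)<12)&(q[:,1]>-70)&(q[:,1]<90); print('y',np.percentile(q[A,1],[1,5,50,95,99]).round(1))
    return P
E
python3 - <<'E'
from h import *
P=pile(.05,.066)
plan([(.5012,.3729,.003,-98,5,-1)])
E
```

```text
x [ 4.6  6.  28.9 51.9 54. ] 0.0557
y [-42.2 -37.   12.5  61.6  66. ]
t 48.55 pos [0.5014 0.3732 0.0494] th -97.97 tilt [0.0006 0.0008] F [-0.5 -0.4  0.2] w 0.997 gf 0.0
0 0 0.37 0 0 0 -1; 0 0 0.37 0 0 0 -1; 0 0 0.37 0 0 0 -1; 0.01 0 0.37 0 0 0 -1; 0 0.01 0.38 0 0 0 -1; 0 0 0 0 0 0 -1; 0 0 0 0 0 0 -1; 0 0 0 0 0 0 -1; 0 0 0 0 0 0 -1; 0 0 0 0 0 0 -1
end [0.5011 0.373  0.0029] -97.97
```

Request:
jog_arm(plan="0 0 0.5 0 0 0 -1; 0 0 0.5 0 0 0 -1; 0.01 0 0.4 0 0 0 -1; 0 0.01 0.3 0 0 0 -1; 0 0 0.18 0 0 0 0; 0 0 0 0 0 0 0; 0 0 0 0 0 0 1; 0 0 0 0 0 0 1; 0 0 0 0 0 0 1; 0 0 0 0 0 0 1")

```text
time_s: 49.55
tcp_pos: [0.501, 0.3729, 0.002]
ee_rot: [[-0.139, -0.99, 0.0], [-0.99, 0.139, 0.0], [-0.0, -0.0, -1.0]]
wrist_force: [-0.4, 0.2, 1.0]
gripper_width: 0.567
gripper_force: 30.0
```

```bash
python3 - <<'E'
from h import *
x,y=fx(.026,.009)
plan([(.5012,.3729,.15,-98,6,1),(x,y,.155,-90+FY,19,1),(x,y,.085,-90+FY,5,1)])
E
```

```text
t 49.55 pos [0.501  0.3729 0.002 ] th -97.98 tilt [0.0002 0.0004] F [-0.4  0.2  1. ] w 0.567 gf 30.0
-0 -0 -0.99 0 0 0 1; -0 -0 -0.99 0 0 0 1; -0 -0 -0.98 0 0 0 1; -0 -0 -0.99 0 0 0 1; -0 -0 -0.98 0 0 0 1; -0 -0.01 -0.99 0 0 0 1; 0.87 -0.32 -0.01 0 0 -0.02 1; 0.87 -0.32 -0.01 0 0 -0.02 1; 0.87 -0.31 -0.01 0 0 -0.02 1; 0.87 -0.31 -0.01 0 0 -0.02 1
0.87 -0.31 -0.01 0 0 -0.02 1; 0.87 -0.31 -0.01 0 0 -0.02 1; 0.87 -0.3 -0.01 0 0 -0.02 1; 0.87 -0.3 -0.01 0 0 -0.02 1; 0.88 -0.3 -0.01 0 0 -0.02 1; 0.88 -0.3 -0.01 0 0 -0.03 1; 0.88 -0.29 -0.01 0 0 -0.02 1; 0.88 -0.29 -0.01 0 0 -0.03 1; 0.88 -0.29 -0.01 0 0 -0.02 1; 0.88 -0.29 -0.01 0 0 -0.03 1
0.88 -0.28 -0.01 0 0 -0.02 1; 0.88 -0.28 -0.01 0 0 -0.03 1; 0.88 -0.27 -0.01 0 0 -0.02 1; 0.88 -0.27 -0.01 0 0 -0.03 1; 0.88 -0.28 -0.02 0 0 -0.02 1; 0 0 0.56 0 0 -0 1; 0 0 0.56 0 0 -0 1; 0 0 0.56 0 0 -0 1; 0 0 0.56 0 0 -0 1; 0 0 0.56 0 0 -0 1
end [ 0.5943 -0.0563  0.085 ] -94.54
```

Request:
jog_arm(plan="0 0 -0.99 0 0 0 1; 0 0 -0.99 0 0 0 1; 0 0 -0.98 0 0 0 1; 0 0 -0.99 0 0 0 1; 0 0 -0.98 0 0 0 1; 0 0 -0.99 0 0 0 1; 0.87 -0.32 -0.01 0 0 -0.02 1; 0.87 -0.32 -0.01 0 0 -0.02 1; 0.87 -0.31 -0.01 0 0 -0.02 1; 0.87 -0.31 -0.01 0 0 -0.02 1")

```text
time_s: 50.55
tcp_pos: [0.5203, 0.2815, 0.1509]
ee_rot: [[-0.127, -0.992, -0.0], [-0.992, 0.127, 0.0], [-0.0, 0.0, -1.0]]
wrist_force: [0.7, 0.1, -0.3]
gripper_width: 0.571
gripper_force: 30.0
```

Request:
jog_arm(plan="0.87 -0.31 -0.01 0 0 -0.02 1; 0.87 -0.31 -0.01 0 0 -0.02 1; 0.87 -0.3 -0.01 0 0 -0.02 1; 0.87 -0.3 -0.01 0 0 -0.02 1; 0.88 -0.3 -0.01 0 0 -0.02 1; 0.88 -0.3 -0.01 0 0 -0.03 1; 0.88 -0.29 -0.01 0 0 -0.02 1; 0.88 -0.29 -0.01 0 0 -0.03 1; 0.88 -0.29 -0.01 0 0 -0.02 1; 0.88 -0.29 -0.01 0 0 -0.03 1")

```text
time_s: 51.55
tcp_pos: [0.5693, 0.0553, 0.1534]
ee_rot: [[-0.096, -0.995, 0.0], [-0.995, 0.096, 0.0], [-0.0, 0.0, -1.0]]
wrist_force: [-0.6, -0.2, -0.1]
gripper_width: 0.57
gripper_force: 30.0
```

Request:
jog_arm(plan="0.88 -0.28 -0.01 0 0 -0.02 1; 0.88 -0.28 -0.01 0 0 -0.03 1; 0.88 -0.27 -0.01 0 0 -0.02 1; 0.88 -0.27 -0.01 0 0 -0.03 1; 0.88 -0.28 -0.02 0 0 -0.02 1; 0 0 0 0 0 0 1; 0 0 0.6 0 0 0 1; 0 0 0.7 0 0 0 1; 0 0 0.7 0 0 0 1; 0 0 0.6 0 0 0 1")

```text
time_s: 52.55
tcp_pos: [0.5934, -0.0557, 0.0889]
ee_rot: [[-0.079, -0.997, -0.001], [-0.997, 0.079, 0.0], [-0.0, 0.001, -1.0]]
wrist_force: [-0.6, 1.0, -1.3]
gripper_width: 0.571
gripper_force: 30.0
```

```bash
python3 - <<'E'
from h import *
x,y=fx(.026,.009)
plan([(x,y,.059,-90+FY,9,1),(x,y,.059,-90+FY,1,1)])
E
```

```text
t 52.55 pos [ 0.5934 -0.0557  0.0889] th -94.52 tilt [-0.0007  0.0003] F [-0.6  1.  -1.3] w 0.571 gf 30.0
0 -0 0.13 0 0 0 1; 0 -0 0.13 0 0 0 1; 0 -0 0.13 0 0 0 1; 0 -0.01 0.13 0 0 0 1; 0 -0 0.14 0 0 0 1; 0.01 -0.01 0.13 0 0 0 1; 0 -0 0.14 0 0 0 1; 0.01 -0.01 0.13 0 0 0 1; 0 -0 0.14 0 0 0 1; 0 -0 -0 0 0 0 1
end [ 0.5941 -0.0563  0.0589] -94.52
```

Request:
jog_arm(plan="0 0 0.3 0 0 0 1; 0 0 0.3 0 0 0 1; 0 0 0.25 0 0 0 1; 0 0 0.2 0 0 0 1; 0 0 0.1 0 0 0 1; 0 0 0.05 0 0 0 1; 0 0 0 0 0 0 1; 0 0 0 0 0 0 1; 0 0 0 0 0 0 1; 0 0 0 0 0 0 1")

```text
time_s: 53.55
tcp_pos: [0.5941, -0.0564, 0.06]
ee_rot: [[-0.079, -0.997, 0.0], [-0.997, 0.079, 0.0], [-0.0, -0.0, -1.0]]
wrist_force: [0.3, 0.7, -0.3]
gripper_width: 0.566
gripper_force: 30.0
```

Request:
jog_arm(plan="0 -0.05 0 0 0 0 1; 0 -0.05 0 0 0 0 1; 0 -0.05 0 0 0 0 1; 0 -0.05 0 0 0 0 1; 0 -0.05 0 0 0 0 1; 0 0 0 0 0 0 1; -0.06 0 0 0 0 0 1; -0.06 0 0 0 0 0 1; -0.06 0 0 0 0 0 1; 0 0 0 0 0 0 1")

```text
time_s: 54.55
tcp_pos: [0.5977, -0.054, 0.0588]
ee_rot: [[-0.08, -0.997, -0.007], [-0.997, 0.08, -0.002], [0.003, 0.007, -1.0]]
wrist_force: [-4.5, -4.4, 0.2]
gripper_width: 0.569
gripper_force: 30.0
```

Both pin directions are in contact. Press down slightly, then release.

Request:
jog_arm(plan="0 0 0.04 0 0 0 1; 0 0 0.03 0 0 0 1; 0 0 0 0 0 0 1; 0 0 0 0 0 0 1; 0 0 0 0 0 0 -1; 0 0 0 0 0 0 -1; 0 0 0 0 0 0 -1; 0 0 0 0 0 0 -1; 0 0 0 0 0 0 -1; 0 0 0 0 0 0 -1")

```text
time_s: 55.55
tcp_pos: [0.6008, -0.0522, 0.0581]
ee_rot: [[-0.079, -0.997, 0.0], [-0.997, 0.079, 0.0], [-0.0, -0.0, -1.0]]
wrist_force: [0.1, 0.1, 0.6]
gripper_width: 0.975
gripper_force: 0.0
```

Request:
jog_arm(plan="0 0 0 0 0 0 -1; 0 0 -0.3 0 0 0 -1; 0 0 -0.8 0 0 0 -1; 0 0 -1 0 0 0 -1; 0 0 -1 0 0 0 -1; -0.8 0.25 -0.4 0 0 0 -1; -0.9 0.25 0 0 0 0 -1; -0.9 0.25 0 0 0 0 -1; -0.9 0.25 0 0 0 0 -1; 0 0 0 0 0 0 -1")

```text
time_s: 56.55
tcp_pos: [0.5825, 0.0389, 0.1464]
ee_rot: [[-0.076, -0.997, 0.001], [-0.997, 0.076, 0.001], [-0.001, -0.001, -1.0]]
wrist_force: [-0.2, 0.0, -0.4]
gripper_width: 1.0
gripper_force: 0.0
```

```bash
python3 - <<'E'
from h import *
P=pile(.06,.076)
m=(P[...,2]>.006)&(P[...,2]<.02)&(P[...,0]>.42)&(P[...,0]<.56)&(P[...,1]>.15)&(P[...,1]<.32); m[:, 245:]=0; m[:150]=0
n,L,st,_=cv2.connectedComponentsWithStats(m.astype(np.uint8)); i=1+st[1:,4].argmax(); R=P[L==i]; print(st[i],R.mean(0)); print(cv2.minAreaRect((R[:,:2]*1000).astype(np.float32)))
im,d,c=cap('scene'); cv2.imwrite('pics/s5.png',cv2.resize(im[140:300,150:400,::-1],None,fx=3.1,fy=3.1))
plan([(.4866,.2373,.12,-104.3,10,-1)])
E
```

```text
x [ 4.4  6.3 29.2 51.8 54.1] 0.0655
y [-41.2 -36.8  10.5  56.4  61. ]
[173 266   1   1   1] [0.42457903 0.31421842 0.00618218]
((424.57904052734375, 314.2184143066406), (0.0, 0.0), 0.0)
t 56.65 pos [0.5826 0.0371 0.1461] th -94.47 tilt [0.0007 0.    ] F [ 0.2 -0.5 -0.4] w 1.003 gf 0.0
-0.77 0.45 0.1 0 0 0.12 -1; -0.76 0.46 0.1 0 0 0.12 -1; -0.75 0.47 0.11 0 0 0.12 -1; -0.75 0.48 0.1 0 0 0.12 -1; -0.74 0.5 0.11 0 0 0.12 -1; -0.73 0.51 0.1 0 0 0.13 -1; -0.72 0.52 0.11 0 0 0.12 -1; -0.71 0.53 0.1 0 0 0.13 -1; -0.7 0.54 0.11 0 0 0.12 -1; -0.68 0.56 0.1 0 0 0.13 -1
end [0.4866 0.2372 0.1201] -104.31
```

View pics/s5.png

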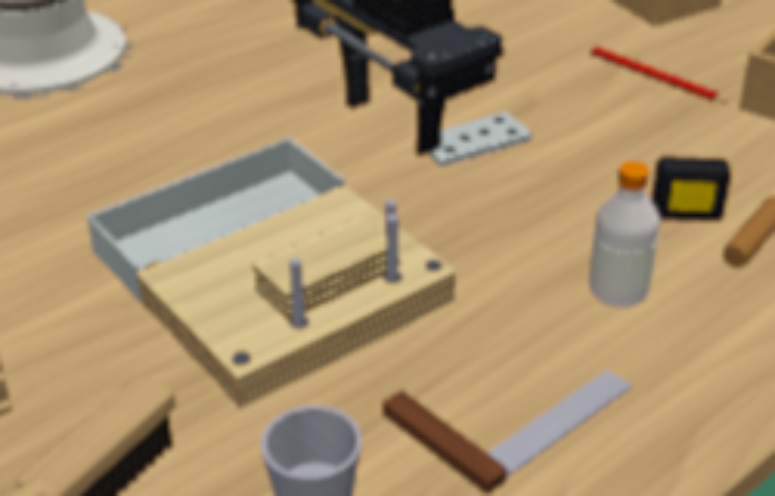

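Pile is neat and flush on the pins at (330,270). The template at (482,138) appears unmoved; I'll compare the scene depth before and after to be sure.

```bash
python3 - <<'E'
from h import *
im,d,c=cap('scene'); P=cloud(d,c); z=np.load('scene0.npz'); P0=z['P']; im0=z['im']
def m(im,P): 
    b=im.astype(int); return (P[...,2]>.004)&(P[...,2]<.02)&(abs(P[...,0]-.487)<.1)&(abs(P[...,1]-.237)<.1)&(b[...,2]>b[...,0]-12)
a=m(im0,P0);b=m(im,P); print(a.sum(),b.sum(),(a&b).sum(),(b&~a).sum())
for k,Q in((a,P0),(b,P)): R=Q[k]; print(R.mean(0), R[:,:2].min(0),R[:,:2].max(0)); print(cv2.minAreaRect((R[:,:2]*1000).astype(np.float32)))
E
```

```text
304 271 268 3
[0.49041052 0.235941   0.00991106] [0.45428494 0.17872983] [0.5247871  0.29422514]
((488.0469055175781, 236.96380615234375), (109.74839782714844, 51.571842193603516), 76.20477294921875)
[0.49238386 0.2407219  0.00985534] [0.4574838  0.18132374] [0.52392928 0.29384417]
((487.93841552734375, 238.03933715820312), (109.33301544189453, 52.378028869628906), 76.0998764038086)
```

Request:
jog_arm(plan="-0.77 0.45 0.1 0 0 0.12 -1; -0.76 0.46 0.1 0 0 0.12 -1; -0.75 0.47 0.11 0 0 0.12 -1; -0.75 0.48 0.1 0 0 0.12 -1; -0.74 0.5 0.11 0 0 0.12 -1; -0.73 0.51 0.1 0 0 0.13 -1; -0.72 0.52 0.11 0 0 0.12 -1; -0.71 0.53 0.1 0 0 0.13 -1; -0.7 0.54 0.11 0 0 0.12 -1; -0.68 0.56 0.1 0 0 0.11 -1")

```text
time_s: 57.7
tcp_pos: [0.4869, 0.2369, 0.1196]
ee_rot: [[-0.248, -0.969, 0.0], [-0.969, 0.248, -0.0], [-0.0, -0.0, -1.0]]
wrist_force: [-0.4, 0.3, 0.3]
gripper_width: 0.999
gripper_force: 0.0
```

Request:
jog_arm(plan="0 0 0.6 0 0 0 -1; 0 0 0.6 0 0 0 -1; 0 0 0.6 0 0 0 -1; 0 0 0.6 0 0 0 -1; 0 0 0.4 0 0 0 -1; 0 0 0 0 0 0 -1; 0 0 0 0 0 0 -1; 0 0 0 0 0 0 -1; 0 0 0 0 0 0 -1; 0 0 0 0 0 0 -1")

```text
time_s: 58.7
tcp_pos: [0.487, 0.2373, 0.0501]
ee_rot: [[-0.245, -0.969, 0.001], [-0.969, 0.245, 0.001], [-0.001, -0.001, -1.0]]
wrist_force: [-0.2, 0.1, 0.1]
gripper_width: 1.002
gripper_force: 0.0
```

```bash
python3 - <<'E'
from h import *
plan([(.487,.2373,.003,-104.2,5,-1)])
E
```

```text
t 58.7 pos [0.487  0.2373 0.0501] th -104.21 tilt [0.0009 0.0008] F [-0.2  0.1  0.1] w 1.002 gf 0.0
-0 -0 0.38 0 0 -0 -1; -0 -0 0.38 0 0 -0 -1; -0 -0 0.38 0 0 -0 -1; -0 -0 0.37 0 0 -0 -1; -0 -0 0.38 0 0 -0 -1; 0 0 0 0 0 0 -1; 0 0 0 0 0 0 -1; 0 0 0 0 0 0 -1; 0 0 0 0 0 0 -1; 0 0 0 0 0 0 -1
end [0.487  0.2373 0.0029] -104.21
```

Request:
jog_arm(plan="0 0 0.5 0 0 0 -1; 0 0 0.5 0 0 0 -1; 0 0 0.4 0 0 0 -1; 0 0 0.3 0 0 0 -1; 0 0 0.2 0 0 0 0; 0 0 0 0 0 0 0; 0 0 0 0 0 0 1; 0 0 0 0 0 0 1; 0 0 0 0 0 0 1; 0 0 0 0 0 0 1")

```text
time_s: 59.7
tcp_pos: [0.4866, 0.2371, 0.0023]
ee_rot: [[-0.246, -0.969, 0.0], [-0.969, 0.246, 0.0], [-0.0, -0.0, -1.0]]
wrist_force: [-0.1, -0.7, 1.4]
gripper_width: 0.569
gripper_force: 30.0
```

```bash
python3 - <<'E'
from h import *
x,y=fx(.026,.009)
plan([(.487,.2373,.15,-104.2,6,1),(x,y,.16,-90+FY,14,1)])
E
```

```text
t 59.7 pos [0.4866 0.2371 0.0023] th -104.22 tilt [0.0001 0.0003] F [-0.1 -0.7  1.4] w 0.569 gf 30.0
-0 -0 -0.98 0 0 -0 1; -0 -0 -0.99 0 0 -0 1; -0 -0 -0.98 0 0 -0 1; -0 -0 -0.99 0 0 -0 1; -0.01 -0.01 -0.98 0 0 -0 1; -0 -0 -0.99 0 0 -0 1; 0.74 -0.5 -0.03 0 0 -0.09 1; 0.74 -0.49 -0.03 0 0 -0.09 1; 0.75 -0.48 -0.03 0 0 -0.09 1; 0.76 -0.48 -0.03 0 0 -0.09 1
0.76 -0.47 -0.03 0 0 -0.09 1; 0.77 -0.46 -0.03 0 0 -0.08 1; 0.77 -0.45 -0.03 0 0 -0.09 1; 0.78 -0.44 -0.03 0 0 -0.08 1; 0.78 -0.43 -0.03 0 0 -0.09 1; 0.79 -0.42 -0.03 0 0 -0.08 1; 0.79 -0.41 -0.02 0 0 -0.09 1; 0.8 -0.4 -0.03 0 0 -0.08 1; 0.81 -0.38 -0.02 0 0 -0.09 1; 0.81 -0.38 -0.03 0 0 -0.08 1
end [ 0.5942 -0.0565  0.1601] -94.54
```

Request:
jog_arm(plan="0 0 -0.98 0 0 0 1; 0 0 -0.99 0 0 0 1; 0 0 -0.98 0 0 0 1; 0 0 -0.99 0 0 0 1; 0 0 -0.98 0 0 0 1; 0 0 -0.99 0 0 0 1; 0.74 -0.5 -0.03 0 0 -0.09 1; 0.74 -0.49 -0.03 0 0 -0.09 1; 0.75 -0.48 -0.03 0 0 -0.09 1; 0.76 -0.48 -0.03 0 0 -0.09 1")

```text
time_s: 60.7
tcp_pos: [0.5169, 0.1522, 0.1527]
ee_rot: [[-0.196, -0.981, -0.001], [-0.981, 0.196, 0.0], [0.0, 0.001, -1.0]]
wrist_force: [0.4, 0.4, -1.2]
gripper_width: 0.568
gripper_force: 30.0
```

Request:
jog_arm(plan="0.76 -0.47 -0.03 0 0 -0.09 1; 0.77 -0.46 -0.03 0 0 -0.08 1; 0.77 -0.45 -0.03 0 0 -0.09 1; 0.78 -0.44 -0.03 0 0 -0.08 1; 0.78 -0.43 -0.03 0 0 -0.09 1; 0.79 -0.42 -0.03 0 0 -0.08 1; 0.79 -0.41 -0.02 0 0 -0.09 1; 0.8 -0.4 -0.03 0 0 -0.08 1; 0.81 -0.38 -0.02 0 0 -0.09 1; 0.81 -0.38 -0.03 0 0 -0.08 1")

```text
time_s: 61.7
tcp_pos: [0.5936, -0.0576, 0.1594]
ee_rot: [[-0.079, -0.997, -0.001], [-0.997, 0.079, 0.0], [-0.0, 0.001, -1.0]]
wrist_force: [-0.4, 0.7, -1.0]
gripper_width: 0.567
gripper_force: 30.0
```

Request:
jog_arm(plan="0 0 0 0 0 0 1; 0 0 0.5 0 0 0 1; 0 0 0.6 0 0 0 1; 0 0 0.6 0 0 0 1; 0 0 0.6 0 0 0 1; 0 0 0.4 0 0 0 1; 0 0 0.3 0 0 0 1; 0 0 0 0 0 0 1; 0 0 0 0 0 0 1; 0 0 0 0 0 0 1")

```text
time_s: 62.7
tcp_pos: [0.5945, -0.0566, 0.0856]
ee_rot: [[-0.079, -0.997, 0.002], [-0.997, 0.079, 0.0], [-0.0, -0.002, -1.0]]
wrist_force: [-0.0, 0.3, -2.0]
gripper_width: 0.569
gripper_force: 30.0
```

```bash
python3 - <<'E'
from h import *
x,y=fx(.026,.009)
plan([(x,y,.069,-90+FY,9,1),(x,y,.069,-90+FY,1,1)])
E
```

```text
t 62.7 pos [ 0.5945 -0.0566  0.0856] th -94.53 tilt [0.0016 0.0001] F [-0.   0.3 -2. ] w 0.569 gf 30.0
-0 0 0.07 0 0 0 1; -0 0 0.07 0 0 0 1; -0 0 0.07 0 0 0 1; -0 0 0.08 0 0 0 1; -0 0 0.07 0 0 0 1; -0 0 0.08 0 0 0 1; -0 0.01 0.07 0 0 0 1; -0 0 0.08 0 0 0 1; -0.01 0.01 0.07 0 0 0 1; 0 -0 0 0 0 0 1
end [ 0.594  -0.0563  0.0691] -94.53
```

Request:
jog_arm(plan="0 0 0.15 0 0 0 1; 0 0 0.15 0 0 0 1; 0 0 0.15 0 0 0 1; 0 0 0.1 0 0 0 1; 0 0 0.06 0 0 0 1; 0 0 0.04 0 0 0 1; 0 0 0 0 0 0 1; 0 0 0 0 0 0 1; 0 0 0 0 0 0 1; 0 0 0 0 0 0 1")

```text
time_s: 63.7
tcp_pos: [0.594, -0.0567, 0.0686]
ee_rot: [[-0.079, -0.997, 0.0], [-0.997, 0.079, 0.0], [-0.0, -0.0, -1.0]]
wrist_force: [0.2, -0.8, -1.0]
gripper_width: 0.568
gripper_force: 30.0
```

Request:
jog_arm(plan="0 -0.05 0 0 0 0 1; 0 -0.05 0 0 0 0 1; 0 -0.05 0 0 0 0 1; 0 -0.05 0 0 0 0 1; 0 -0.05 0 0 0 0 1; 0 0 0 0 0 0 1; -0.06 0 0 0 0 0 1; -0.06 0 0 0 0 0 1; -0.06 0 0 0 0 0 1; 0 0 0 0 0 0 1")

```text
time_s: 64.7
tcp_pos: [0.5977, -0.0546, 0.0685]
ee_rot: [[-0.08, -0.997, -0.007], [-0.997, 0.08, -0.002], [0.003, 0.007, -1.0]]
wrist_force: [-6.0, -4.6, 3.2]
gripper_width: 0.572
gripper_force: 30.0
```

Contact on both. Release and retreat, then check.

Request:
jog_arm(plan="0 0 0.02 0 0 0 1; 0 0 0 0 0 0 1; 0 0 0 0 0 0 1; 0 0 0 0 0 0 -1; 0 0 0 0 0 0 -1; 0 0 0 0 0 0 -1; 0 0 0 0 0 0 -1; 0 0 0 0 0 0 -1; 0 0 0 0 0 0 -1; 0 0 0 0 0 0 -1")

```text
time_s: 65.7
tcp_pos: [0.6007, -0.0526, 0.068]
ee_rot: [[-0.079, -0.997, 0.0], [-0.997, 0.079, 0.0], [-0.0, -0.0, -1.0]]
wrist_force: [-0.9, 1.6, 0.9]
gripper_width: 0.99
gripper_force: 0.0
```

Request:
jog_arm(plan="0 0 -0.3 0 0 0 -1; 0 0 -0.8 0 0 0 -1; 0 0 -1 0 0 0 -1; 0 0 -1 0 0 0 -1; 0 0 -0.6 0 0 0 -1; -0.9 0.3 -0.4 0 0 0 -1; -0.9 0.3 0 0 0 0 -1; -0.9 0.3 0 0 0 0 -1; -0.9 0.3 0 0 0 0 -1; -0.9 0.3 0 0 0 0 -1")

```text
time_s: 66.7
tcp_pos: [0.5719, 0.0633, 0.1713]
ee_rot: [[-0.079, -0.997, 0.001], [-0.997, 0.079, 0.0], [-0.0, -0.001, -1.0]]
wrist_force: [-0.3, 0.3, -0.1]
gripper_width: 1.0
gripper_force: 0.0
```

Request:
jog_arm(plan="-0.9 0.3 0 0 0 0 -1; -0.9 0.3 0 0 0 0 -1; -0.9 0.3 0 0 0 0 -1; -0.9 0.3 0 0 0 0 -1; -0.9 0.3 0 0 0 0 -1; -0.9 0.3 0 0 0 0 -1; -0.9 0.3 0 0 0 0 -1; -0.9 0.3 0 0 0 0 -1; 0 0 0 0 0 0 -1; 0 0 0 0 0 0 -1")

```text
time_s: 67.7
tcp_pos: [0.5264, 0.2469, 0.1709]
ee_rot: [[-0.078, -0.997, 0.0], [-0.997, 0.078, 0.0], [-0.0, -0.0, -1.0]]
wrist_force: [-0.8, -1.1, -0.1]
gripper_width: 0.999
gripper_force: 0.0
```

```bash
python3 - <<'E'
from h import *
P=pile(.07,.086)
im,d,c=cap('top'); cv2.imwrite('pics/t6.png',cv2.resize(im[130:310,230:500,::-1],None,fx=2.9,fy=2.9,interpolation=cv2.INTER_CUBIC))
im,d,c=cap('scene'); cv2.imwrite('pics/s6.png',cv2.resize(im[140:350,30:400,::-1],None,fx=2.1,fy=2.1,interpolation=cv2.INTER_CUBIC))
Q=P[225:300,262:365].reshape(-1,3); D=Q[:,:2]-F; a=np.radians(FY); q=np.c_[D@[np.cos(a),np.sin(a)],D@[-np.sin(a),np.cos(a)]]*1000
m=(q[:,0]>-168)&(q[:,0]<-84)&(abs(q[:,1])<103)&(Q[:,2]>.011); print(np.c_[q[m],Q[m,2]*1000].round(0).astype(int).tolist()[::4])
E
```

```text
x [ 4.5  6.3 29.  51.9 53.7] 0.0756
y [-42.3 -37.3  12.4  61.3  66. ]
[[-85, 100, 19], [-84, 89, 24], [-87, 91, 21], [-90, 97, 23], [-89, 86, 20], [-92, 91, 20], [-95, 96, 19], [-94, 86, 19], [-97, 91, 18], [-89, -61, 20], [-92, -53, 21], [-91, -64, 17], [-90, -80, 20], [-95, -54, 18], [-94, -65, 16], [-93, -80, 21], [-92, -91, 19], [-97, -59, 17], [-96, -69, 21], [-95, -86, 18], [-100, -53, 22], [-99, -64, 20], [-98, -80, 20], [-97, -91, 19], [-100, -83, 18], [-103, -82, 12], [-103, -91, 19]]
```

View pics/t6.png

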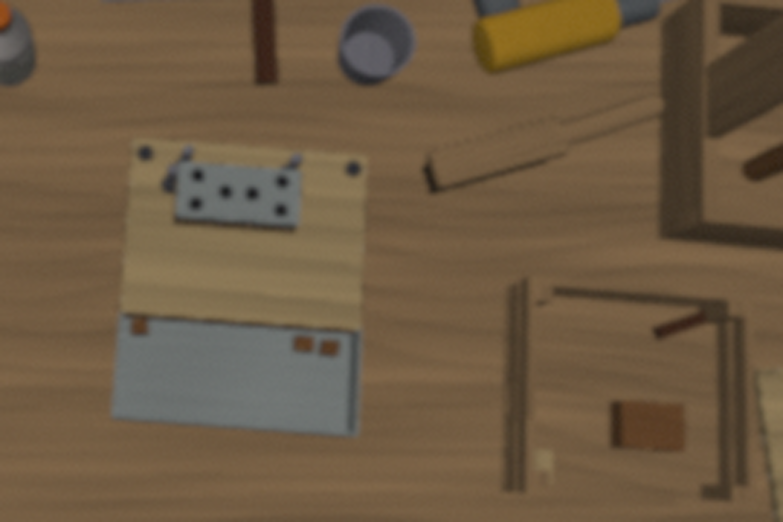

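View pics/s6.png

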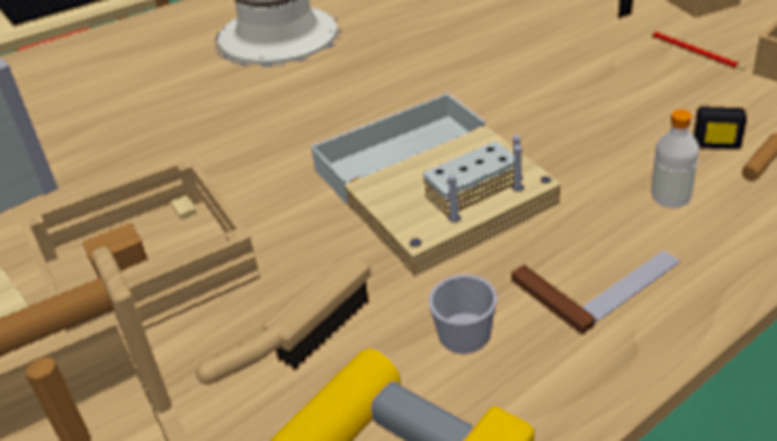

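The template sits square on the pile against the pins, at (237,193) in the top view. The three scraps are in the tray at about (139,326), (303,344) and (329,347), at the right heights. The block is in the crate and the brush stands clear at (320,320) in the scene view, so I'm handing in.

```bash
python3 -c "
from station import r
print(r.finish_job())"
```

```text
the job is handed in; nothing more can be done
None
```

I handed the job in at about 68 s with no verdict returned; in the last pictures the block was in the crate, all three scraps were in the chip tray, the brush stood clear on the bench, and the three blanks with the template on top were piled square against the pins.

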